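# Pin the carrier plate to the loading dock and stack the sample boxes on it

### The arm

A 6-joint arm with a two-finger parallel gripper is mounted at the origin on the work surface. World frame = base frame: x ahead of the robot, y to its left, z up, the work surface at z = 0. Lengths are in m, angles in rad, forces in N, time in s.
With the tool pointing down it reaches from about 0.275 to 0.75 m from the base axis. Payload 10.2 kg.
Tool frame: the origin (TCP) lies at the very end of the fingers, on their centre line; the grasp point (between the pads) lies 19 mm behind it; z points along the fingers, y is the line along which they close (so a half turn about z gives the same grasp; the last joint's range is limited). The gripper opens to 85 mm and grips with 20 to 120 N. Pads are 22 mm wide; open, the fingers measure 114 mm over their backs; the gripper's body (76 mm by 85 mm) begins 54 mm behind the grasp point. The pads swing forward as they close: fully open they stand 13 mm farther back than shut.
Start: joints at [-1.467, 0.313, 1.498, -0, 1.331, -0.223], TCP at [0.169, -0.497, 0.2] pointing down, gripper open.
Joint ranges: [-2.94, 2.94], [-0.97, 2.17], [0.19, 2.56], [-1.23, 4.37], [0.02, 3.11], [-2.88, 2.88]. Speed limits (rad/s): [2.39, 2.39, 3.01, 3.14, 3.14, 3.14].

### API

Orientations are given as a unit quaternion [w, x, y, z].
In Python, from station import arm, imaging gives the robot as it stands. The module is installed in compiled form; this text tells all that it offers.
- The arm moves only by the tool step_arm, never from a script. Its argument "series" is a list of rows, each a list of 4 numbers: the shift along the tool's x, y, z normalised to -1 to 1, where 1 is 4 cm, then the turn about the tool's z normalised to -1 to 1, where 1 is 0.08 rad. In form: [[dx, dy, dz, roll], ...]. A call has 1 to 10 rows; each row shifts and turns the commanded pose from where the row before left it, along the tool's axes as they then stand; what a row does not reach is not made up. A row lasts 1/12 s, in which the tool goes at most 41.7 mm and 7.16 degrees, less where a joint would pass 70% of its speed; a pose out of reach is approached as far as the arm can. A call with a number of a shift or a turn outside -1 to 1 is refused whole. A call with a gripper value outside its range is refused whole. "claw" is the finger opening in mm, from 0 to 85.4, set as the call begins (left out, the last holds). The fingers move at their own pace and stop on an object; the grip force is fixed at half the most. Time passes only in rows, so rows that do not move let the fingers close. It gives the time, the measured TCP pose, the force, the opening and the grip force at its end, in the units of the state.
- arm.state(): the state, without advancing time (a new reading comes with each control period).
- imaging.grab_frame(name): name is "scene" or "top" or "wrist"; returns a dict with "image" (480x640x3 uint8, red, green, blue), "z_map" (480x640 float32, m along the optical axis (not along the pixel's ray), 0 where there is no reading), "fx", "fy", "cx", "cy" (pixels), "xyz" and "attitude" of the camera in the world. Camera axes: x right, y up, looking along -z (the intrinsics and any distortion apply to the point x, -y, -z); pixel columns grow to the right and rows downward; lengths in m; the calibration is good to about 2 mm. A picture is of the moment at which its call begins.
- arm.hand_in(): hands the job in; it is judged then, once.
The state is a dict: "clock": time; "joints": joint angles; "joint_velocities": joint speeds; "effort": joint torques, N m; "eef_pos": TCP position; "tcp_rot": TCP orientation; "wrist_force": force on the tool from outside, world axes, zero at the start; "moment": the same for the moment, N m; "finger_gap": finger opening in m; "grip_force": force on a finger pad.
Only numpy, scipy, OpenCV 4.12 (cv2) and the standard library are available. Lean on these libraries where they do the work, as an engineer would, in place of code of your own. Each camera call takes 0.05 s, during which the arm holds its last target. There are 200 camera calls.

### The job

Lay the carrier plate across the two blocks of the loading dock so that the holes line up, and push both knobbed pins fully home through the plate into the dock. Only then stack every closed sample box (there are three to five), right way up, squarely one above another in a single column on the middle of the plate, with the long sides of the boxes along the plate. Leave the tube rack, the bottle and the scanner where they are.

Things in the scene. Friction and masses are not known exactly. Their poses are not given: they have to be found in the camera images.
- dock: loading dock fixed to the bench: base plate 104 (x) x 236 (y) mm with two aluminium blocks (98 x 58 mm, y 58 to 116 mm either side), tops 48 mm above the bench, each with an upright hole 16 mm in diameter, 40 mm deep, at y = +80 and -80 mm. Lips 8 mm high at x = 41 to 49 mm either side and at the far ends (y 108 to 116 mm) clear the carrier by 8 mm. Origin: centre of underside, z up
- dock_hole0 (a point): centre of the mouth of the dock's hole at its +y end, on the top face of the block; axes as the dock's
- dock_hole1 (a point): centre of the mouth of the dock's hole at its -y end, on the top face of the block; axes as the dock's
- carrier: loose flat aluminium carrier plate, 66 (x) x 200 (y) x 12 (z) mm, 0.28 to 0.46 kg, with a through hole 16 mm in diameter near each end (at y = +80 and -80 mm), and a thin black pad in the middle of its top; at first flat on the bench at the robot's left. May lie on the dock either way round. Origin at the centre of its underside, y along its length, z up
- carrier_hole0 (a point): centre of the carrier's hole at its +y end, on its underside (meets a dock hole mouth when laid)
- carrier_hole1 (a point): centre of the carrier's hole at its -y end, on its underside (meets a dock hole mouth when laid)
- carrier_deck (a point): centre of the carrier's top face, where the column of boxes stands; axes as the carrier's
- holder: white pin holder block fixed to the bench, 56 (x) x 124 (y) x 55 (z) mm, with upright holes of 16 mm diameter at y = +34 and -34 mm; origin at the centre of its underside
- pin0: steel locating pin, at first upright in a hole of the white holder; both pins are alike, either fits either hole. Origin on its axis under its shoulder, z up. Below: shank 12 mm in diameter, 50 mm long, last 7 mm tapered to 5 mm. Above: shoulder 24 mm in diameter, z 0 to 6 mm; black grip 18 mm in diameter, z 6 to 34; knob 28 mm in diameter, z 34 to 40
- pin1: steel locating pin, at first upright in a hole of the white holder; both pins are alike, either fits either hole. Origin on its axis under its shoulder, z up. Below: shank 12 mm in diameter, 50 mm long, last 7 mm tapered to 5 mm. Above: shoulder 24 mm in diameter, z 0 to 6 mm; black grip 18 mm in diameter, z 6 to 34; knob 28 mm in diameter, z 34 to 40
- box0: closed cardboard sample box with a white lid covering its upper third, 60 (x) x 100 (y) x 40 (z) mm, 0.13 to 0.25 kg; origin at the centre of its underside, y along its length, z up. Three to five of the five boxes are present, flat on the bench, ahead and to the robot's right
- box1: closed cardboard sample box with a white lid covering its upper third, 60 (x) x 100 (y) x 40 (z) mm, 0.13 to 0.25 kg; origin at the centre of its underside, y along its length, z up. Three to five of the five boxes are present, flat on the bench, ahead and to the robot's right
- box2: closed cardboard sample box with a white lid covering its upper third, 60 (x) x 100 (y) x 40 (z) mm, 0.13 to 0.25 kg; origin at the centre of its underside, y along its length, z up. Three to five of the five boxes are present, flat on the bench, ahead and to the robot's right
- box3: closed cardboard sample box with a white lid covering its upper third, 60 (x) x 100 (y) x 40 (z) mm, 0.13 to 0.25 kg; origin at the centre of its underside, y along its length, z up. Three to five of the five boxes are present, flat on the bench, ahead and to the robot's right
- box4: closed cardboard sample box with a white lid covering its upper third, 60 (x) x 100 (y) x 40 (z) mm, 0.13 to 0.25 kg; origin at the centre of its underside, y along its length, z up. Three to five of the five boxes are present, flat on the bench, ahead and to the robot's right
- rack: bystander: blue tube rack 80 (x) x 160 (y) x 45 mm with capped tubes up to 92 mm high; origin at the centre of its underside
- bottle: bystander: brown glass jar with a black cap, 48 mm in diameter, 90 mm high; origin at the centre of its underside
- scanner: bystander: white hand-held code scanner lying on the bench, about 185 x 60 x 34 mm; origin under the middle of its handle, x towards its head
Things that resemble listed ones, but are neither listed nor needed, are in the scene too. Leave any blue or red look-alike of the box1 alone. What is shaped like the box2 but pink is not meant.

How it is judged:
By the outcome, as a careful person would: the job done as asked, in the order asked, and still so for the second after the job is handed in, with the robot touching nothing.
Of box0, box1, box2, box3, box4 only 3 to 5 are there at a start; the rules pass over those that are not, and their reading is None.
At some moment in a run one of carrier may be knocked a few centimetres aside while the robot is not near it.
It also fails if it takes over 210 s, if anything falls off the work surface, if the arm or the gripper's body presses on something with over 40 N, if the wrist force passes 120 N, or if a joint passes its speed limit or range.

## Working session

There is one attempt and no reset: what is moved stays moved. The work goes in short steps, Python scripts to look and compute and a tool call to move; the robot and the scene stay as the last step left them, time stands still between calls to the robot, and variables do not carry over. Pictures are saved under pics/ and viewed, at most 14 in all, crops included, and the job is handed in when it is done.

Besides the shell and the picture viewer there is one more tool, called after "Emit:" as name([rows], argument=value, ...), one row to a line, values as JSON. step_arm: Moves the arm, as the interface text tells. Its arguments: {"type":"object","properties":{"series":{"type":"array"},"claw":{"type":"number"}},"required":["series"]}

```bash
mkdir -p pics; cat > h.py <<'E'
import numpy as np, cv2
from scipy.spatial.transform import Rotation as R
from station import arm, imaging
def grab(n):
    f=imaging.grab_frame(n); q=np.array(f["attitude"],float)
    f["R"]=R.from_quat(np.r_[q[1:],q[0]]).as_matrix()
    z=f["z_map"]; v,u=np.mgrid[0:480,0:640]
    c=np.stack([(u-f["cx"])/f["fx"]*z,-(v-f["cy"])/f["fy"]*z,-z],-1)
    f["P"]=c@f["R"].T+np.array(f["xyz"]); f["P"][z==0]=np.nan
    return f
def save(f,name,crop=None,s=1):
    im=f["image"][...,::-1]
    if crop: im=im[crop[1]:crop[3],crop[0]:crop[2]]
    cv2.imwrite("pics/"+name,cv2.resize(im,None,fx=s,fy=s))
E
python3 - <<'E'
from h import *
print(arm.state())
for n in("top","scene"):
    f=grab(n); save(f,n+"1.png"); np.save(n+"P.npy",f["P"]); np.save(n+"I.npy",f["image"])
    print(n,f["xyz"],f["attitude"],f["fx"],f["fy"],f["cx"],f["cy"],[k for k in f])
E
```

```text
{'clock': 0.0, 'joints': array([-1.46741509e+00,  3.13469593e-01,  1.49848042e+00, -2.77823867e-06,
        1.33102246e+00, -2.23410813e-01]), 'joint_velocities': array([ 1.81928322e-04,  8.47905856e-04, -1.09398642e-03,  9.80918005e-04,
       -4.91202986e-04,  5.93561050e-05]), 'effort': array([ 2.69540942e-04, -4.12273443e+01, -2.59740919e+01, -4.99814735e-05,
        4.27841151e-03, -4.42238353e-07]), 'eef_pos': array([ 0.16847685, -0.49689443,  0.19950878]), 'tcp_rot': array([-6.88748276e-04,  9.86680254e-01,  1.62670219e-01,  4.00331950e-05]), 'wrist_force': array([-0.40760161,  1.28937552,  0.2148377 ]), 'moment': array([ 0.02799412, -0.03371249, -0.03461014]), 'grip_force': 0.0, 'finger_gap': 0.08511922621173403}
top [ 0.35819801 -0.01874203  1.41939643] [-0.70069711 -0.04760787  0.04279392  0.71058126] 479.516398668456 479.516398668456 324.6614295607927 242.419685504342 ['image', 'z_map', 'fx', 'fy', 'cx', 'cy', 'xyz', 'attitude', 'R', 'P']
scene [1.32976145 0.47092836 0.76710933] [0.44279595 0.21347732 0.3915955  0.77782527] 498.4274972504645 498.4274972504645 316.34356097592604 237.30294410129878 ['image', 'z_map', 'fx', 'fy', 'cx', 'cy', 'xyz', 'attitude', 'R', 'P']
```

View pics/top1.png

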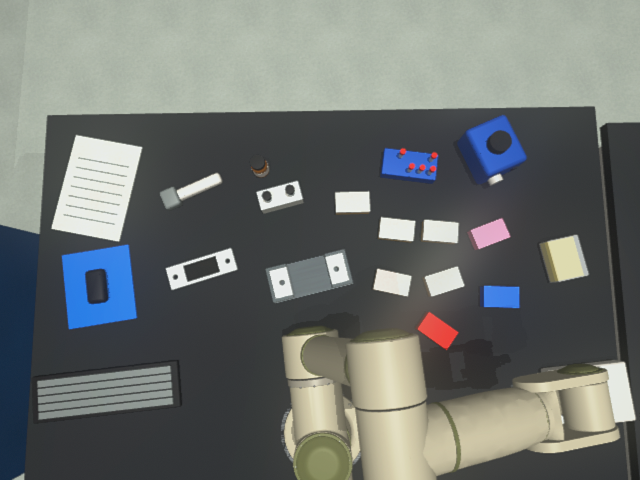

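View pics/scene1.png

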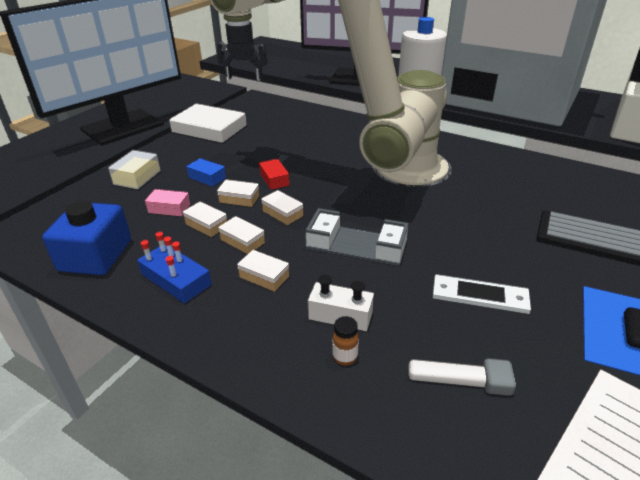

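The views show five white-lidded cardboard boxes, at top-view pixels (352,202), (397,229), (440,231), (392,282) and (445,281). The dock is at (310,276), the holder with both pins at (280,196) and the carrier at (202,269). The blue, red and pink look-alikes stay where they are.

```bash
cat >> h.py <<'E'
def rect(P,m):
    "min-area rectangle of masked cloud: centre, long side, short side, yaw of long axis (deg), median z"
    p=P[m]; p=p[np.isfinite(p).all(1)]
    (c,s,a)=cv2.minAreaRect(np.float32(p[:,:2]*1000))
    if s[0]<s[1]: s=s[::-1]; a+=90
    a=(a+90)%180-90
    return np.round(c,1),np.round(p[:,:2].mean(0)*1000,1),np.round(s,1),round(a,1),round(float(np.median(p[:,2]))*1000,1),len(p)
def blob(m,u,v):
    n,l=cv2.connectedComponents(m.astype(np.uint8),connectivity=4)
    w=l[v-4:v+5,u-4:u+5]; w=w[w>0]
    return l==np.bincount(w).argmax()
E
python3 - <<'E'
from h import *
P=np.load("topP.npy");I=np.load("topI.npy").astype(int)
z=P[...,2]
print("bench z",np.nanmedian(z[330:350,200:260]),np.nanstd(z[330:350,200:260]))
for u,v in[(352,202),(397,229),(440,231),(392,282),(445,281)]: print("box",rect(P,blob((z>.028)&(z<.06),u,v)))
print("holder",rect(P,blob((z>.045)&(z<.065),280,205)))
print("pins",[ (np.round(P[v,u],3)) for u,v in[(266,197),(290,190)]])
for u,v in[(266,197),(290,190)]:
    print("pin",rect(P,blob((z>.075)&(z<.11),u,v)))
print("dock",rect(P,blob((z>.004)&(z<.065),310,276)))
print("carrier",rect(P,blob((z>.005)&(z<.03),180,275)))
print("bottle",rect(P,blob(z>.03,260,168)),"rack",rect(P,blob(z>.03,410,166)),"scanner",rect(P,blob(z>.012,200,185)))
for n in("dockholes",): 
  g=I.sum(-1)
  for (u,v) in[(282,283),(337,268),(178,276),(228,261)]:
    s=g[v-6:v+7,u-6:u+7]; m=s<np.median(s)*.6; yy,xx=np.nonzero(m); print(u,v,len(xx),xx.mean()+u-6,yy.mean()+v-6)
E
```

```text
bench z -0.0007580025624311926 0.002989530053712984
box (array([655.1, -92.6]), array([654.4, -91.9]), array([100.5,  61.4]), -90.0, 39.4, 707)
box (array([ 573. , -220.1]), array([ 572.1, -219.5]), array([100.2,  61. ]), 82.8, 39.5, 719)
box (array([ 564.6, -347.3]), array([ 563.8, -346. ]), array([101.9,  61.2]), 84.1, 39.4, 735)
box (array([ 418. , -201.7]), array([ 417.8, -201.4]), array([100. ,  60.2]), 77.2, 39.7, 739)
box (array([ 419.4, -351.1]), array([ 419. , -349.7]), array([101.6,  60.3]), -73.2, 39.5, 746)
holder (array([674.9, 120.4]), array([671.2, 119.5]), array([123.9,  59.5]), -75.9, 54.6, 684)
pins [array([0.661, 0.153, 0.093]), array([0.68 , 0.085, 0.093])]
pin (array([665.3, 153.3]), array([665.4, 153. ]), array([25.4, 23.6]), 2.2, 94.4, 74)
pin (array([682.9,  86.8]), array([682.4,  87. ]), array([26. , 25.4]), 83.6, 94.4, 75)
dock (array([440. ,  35.8]), array([439.1,  37.5]), array([244.5, 109.9]), -77.5, 40.0, 2748)
carrier (array([467.7, 355.5]), array([466.9, 355. ]), array([201.8,  68.7]), -73.3, 11.6, 1489)
bottle (array([763.4, 178.8]), array([759.3, 177.2]), array([45.8, 45.2]), 67.9, 87.2, 288) rack (array([ 765.1, -263.8]), array([ 762.2, -261.9]), array([161.1,  82.1]), 81.6, 45.3, 1502) scanner (array([704. , 385.7]), array([697.9, 395.2]), array([184.7,  60.5]), -65.9, 26.8, 876)
282 283 17 281.5882352941176 281.88235294117646
337 268 16 336.0 268.5
178 276 17 175.0 276.6470588235294
228 261 18 228.5 259.6666666666667
```

Emit:
step_arm([
  [0,0,0,-0.96],
  [0,0,0,-0.96],
  [0,0,0,-0.96],
  [0,0,0,-0.96],
  [0,0,0,-0.96],
  [0,0,0,-0.96],
  [0,0,0,-0.96],
  [0,0,0,-0.96],
  [0,0,0,-0.96],
  [0,0,0,-0.96],
])

```text
clock: 0.93
eef_pos: [0.1685, -0.497, 0.1998]
tcp_rot: [-0.0, 0.853, 0.522, 0.0]
wrist_force: [0.0, -0.6, 0.5]
finger_gap: 0.0852
grip_force: 0.0
```

Emit:
step_arm([
  [0,0,0,-0.96],
  [0,0,0,-0.96],
  [0,0,0,-0.96],
  [0,0,0,-0.96],
  [0,0,0,-0.96],
  [0,0,0,-0.96],
  [0,0,0,-0.96],
  [0,0,0,-0.96],
  [0,0,0,-0.96],
  [0,0,0,-0.96],
])

```text
clock: 1.77
eef_pos: [0.1685, -0.497, 0.1997]
tcp_rot: [-0.0, 0.595, 0.804, 0.0]
wrist_force: [0.6, -0.5, -0.2]
finger_gap: 0.085
grip_force: 0.0
```

Emit:
step_arm([
  [0.76,0.553,0,0],
  [0.76,0.553,0,0],
  [0.76,0.553,0,0],
  [0.76,0.553,0,0],
  [0.76,0.553,0,0],
  [0.76,0.553,0,0],
  [0.76,0.553,0,0],
  [0.76,0.553,0,0],
  [0.76,0.553,0,0],
  [0.76,0.553,0,0],
])

```text
clock: 2.6
eef_pos: [0.2928, -0.1406, 0.2]
tcp_rot: [0.0, 0.597, 0.802, 0.0]
wrist_force: [0.3, -0.2, 0.8]
finger_gap: 0.0855
grip_force: 0.0
```

Emit:
step_arm([
  [0.76,0.553,0,0],
  [0.76,0.553,0,0],
  [0.76,0.553,0,0],
  [0.76,0.553,0,0],
  [0.76,0.553,0,0],
  [0.76,0.553,0,0],
  [0.76,0.553,0,0],
  [0.76,0.553,0,0],
  [0.76,0.553,0,0],
  [0.76,0.553,0,0],
])

```text
clock: 3.43
eef_pos: [0.4172, 0.2145, 0.1998]
tcp_rot: [-0.0, 0.596, 0.803, -0.0]
wrist_force: [0.3, -0.6, 1.2]
finger_gap: 0.0853
grip_force: 0.0
```

Emit:
step_arm([
  [0.76,0.553,0,0],
  [0.76,0.553,0,0],
  [0.76,0.553,0,0],
  [0.76,0.553,0,0],
  [0,0,0,0],
  [0,0,0,0],
])

```text
clock: 3.93
eef_pos: [0.4665, 0.3553, 0.1987]
tcp_rot: [-0.0, 0.596, 0.803, -0.001]
wrist_force: [-0.9, -0.2, 0.4]
finger_gap: 0.0855
grip_force: 0.0
```

```bash
cat >> h.py <<'E'
def pose():
    s=arm.state(); q=s["tcp_rot"]; M=R.from_quat(np.r_[q[1:],q[0]]).as_matrix()
    return s["eef_pos"],M,np.degrees(np.arctan2(M[1,0],M[0,0])),s
def go(x,y,z,yaw=None):
    "print shift in tool units (after roll) from measured pose to x,y,z (m), yaw (deg)"
    p,M,a,s=pose(); b=a if yaw is None else yaw
    t=np.radians(b); d=np.array([x,y,z])-p
    X=np.array([np.cos(t),np.sin(t)]);Y=np.array([np.sin(t),-np.cos(t)])
    r=-np.radians((b-a+180)%360-180)/.08
    print("at",p.round(4),"yaw %.2f"%a,"tilt",M[:,2].round(4),"F",s["wrist_force"].round(1),"gap %.4f"%s["finger_gap"],"t %.1f"%s["clock"])
    print("units dx %.3f dy %.3f dz %.3f roll %.3f"%(d[:2]@X/.04,d[:2]@Y/.04,-d[2]/.04,r))
E
python3 - <<'E'
from h import *
go(.467,.355,.2,106.7)
f=grab("wrist"); save(f,"w1.png"); print(f["xyz"],f["attitude"],f["fx"],f["R"].round(3).tolist())
t=grab("top");save(t,"t2.png"); z=t["P"][...,2]; print("carrier z at",rect(t["P"],blob((z>.005)&(z<.03),180,275)))
P=f["P"];z=P[...,2];m=(z>.006)&(z<.02); print(rect(P,m),np.nanmedian(z[z<.006]))
E
```

```text
at [0.4665 0.3553 0.1987] yaw 106.85 tilt [-0.0019 -0.001  -1.    ] F [-0.9 -0.2  0.4] gap 0.0855 t 3.9
units dx -0.012 dy 0.009 dz -0.032 roll 0.032
[0.44578046 0.42503299 0.37298665] [ 0.97882828 -0.14252724 -0.01944974  0.14561211] 346.36035081022135 [[0.957, -0.28, -0.08], [0.291, 0.917, 0.273], [-0.003, -0.285, 0.959]]Traceback (most recent call last):
  File "<stdin>", line 4, in <module>
  File "h.py", line 25, in blob
    return l==np.bincount(w).argmax()
              ~~~~~~~~~~~~~~~~~~~~~^^
ValueError: attempt to get argmax of an empty sequence
```

View pics/w1.png

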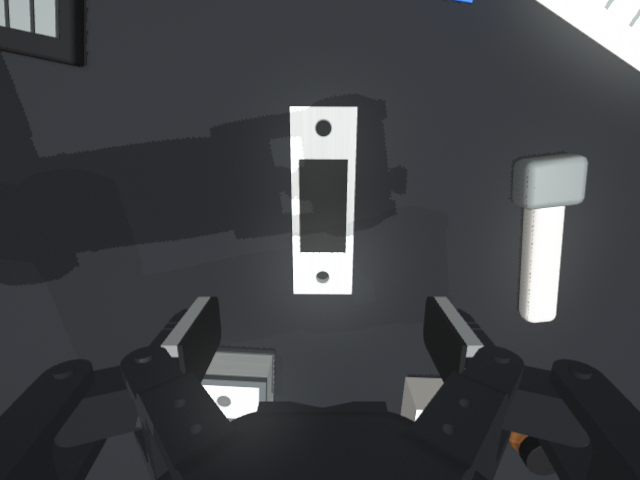

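The wrist view shows the carrier at about (322,202), with its holes at (323,128) and (322,277). Next I fit it from the point cloud.

```bash
cat >> h.py <<'E'
def hole(f,u,v,zp,r=14,inv=False):
    "dark blob centre near u,v -> world xy (mm) on plane z=zp"
    g=cv2.cvtColor(f["image"],cv2.COLOR_RGB2GRAY); w=g[v-r:v+r+1,u-r:u+r+1]
    t,_=cv2.threshold(w,0,255,cv2.THRESH_OTSU); m=(w<=t).astype(np.uint8)
    n,l,s,c=cv2.connectedComponentsWithStats(m); k=1+np.argmin(np.hypot(*(c[1:]-r).T)+(s[1:,4]<12)*99)
    cu,cv_=c[k]+[u-r,v-r]
    return np.round(ray(f,cu,cv_,zp),1),(round(cu,1),round(cv_,1),s[k,4])
def ray(f,u,v,zp):
    d=f["R"]@np.array([(u-f["cx"])/f["fx"],-(v-f["cy"])/f["fy"],-1]); o=np.array(f["xyz"])
    return (o+d*(zp-o[2])/d[2])[:2]*1000
E
python3 - <<'E'
from h import *
f=grab("wrist")
for u,v in[(323,128),(322,277)]: print(hole(f,u,v,.012))
P=f["P"];z=P[...,2]; print("bench",np.nanmedian(z[330:400,320:340]),[np.round(P[v,u],3) for u,v in [(322,115),(322,202),(322,287)]])
m=(z>.006)&(z<.02);m[:100]=0;m[300:]=0;m[:,:280]=0;m[:,365:]=0;print(rect(P,m))
E
```

```text
(array([443.7, 431.8]), (np.float64(323.0), np.float64(125.9), np.int32(206)))
(array([489.4, 278.8]), (np.float64(322.5), np.float64(274.9), np.int32(116)))
bench 0.0001663621169235574 [array([0.44 , 0.441, 0.012]), array([0.465, 0.359, 0.014]), array([0.493, 0.265, 0.014])]
(array([466.5, 354.9]), array([464.3, 362.1]), array([199.7,  66.3]), -73.4, 12.5, 11359)
```

Emit:
step_arm([
  [0,0,0.78,0.05],
  [0,0,0.78,0],
  [0,0,0.78,0],
  [0,0,0.78,0],
  [0,0,0.78,0],
  [0,0,0.78,0],
  [0,0,0,0],
  [0,0,0,0],
], claw=75)

```text
clock: 4.75
eef_pos: [0.4666, 0.3534, 0.0131]
tcp_rot: [-0.0, 0.599, 0.801, -0.001]
wrist_force: [-0.8, -0.5, 0.4]
finger_gap: 0.0754
grip_force: 0.0
```

Emit:
step_arm([
  [0,0,0.06,0],
  [0,0,0.06,0],
  [0,0,0.06,0],
  [0,0,0,0],
])

```text
clock: 5.08
eef_pos: [0.4672, 0.3544, 0.0064]
tcp_rot: [0.0, 0.598, 0.801, 0.0]
wrist_force: [-0.9, -0.3, -0.3]
finger_gap: 0.0752
grip_force: 0.0
```

```bash
python3 - <<'E'
from h import *
go(.4665,.3553,-.003,106.6)
f=grab("wrist"); save(f,"w2.png")
E
```

```text
at [0.4672 0.3544 0.0064] yaw 106.50 tilt [ 1.e-03  5.e-04 -1.e+00] F [-0.9 -0.3 -0.3] gap 0.0752 t 5.1
units dx 0.027 dy -0.009 dz 0.234 roll -0.022
```

View pics/w2.png

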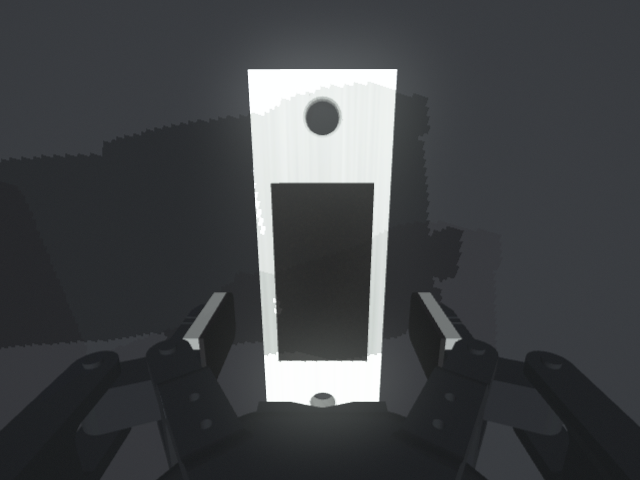

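The fingers straddle the plate evenly. I lower further while watching the force, then close.

Emit:
step_arm([
  [0,0,0.06,0],
  [0,0,0.06,0],
  [0,0,0.05,0],
  [0,0,0,0],
])

```text
clock: 5.47
eef_pos: [0.4666, 0.3542, -0.0016]
tcp_rot: [-0.0, 0.598, 0.801, -0.0]
wrist_force: [0.5, 0.0, 0.8]
finger_gap: 0.0753
grip_force: 0.0
```

Emit:
step_arm([
  [0,0,0,0],
  [0,0,0,0],
  [0,0,0,0],
  [0,0,0,0],
  [0,0,0,0],
  [0,0,0,0],
], claw=60)

```text
clock: 5.97
eef_pos: [0.4669, 0.3543, -0.001]
tcp_rot: [0.0, 0.598, 0.801, 0.0]
wrist_force: [0.2, 0.4, 0.9]
finger_gap: 0.06
grip_force: 0.0
```

```bash
python3 - <<'E'
from h import *
f=grab("wrist"); save(f,"w3.png")
E
```

```text
(no output)
```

View pics/w3.png

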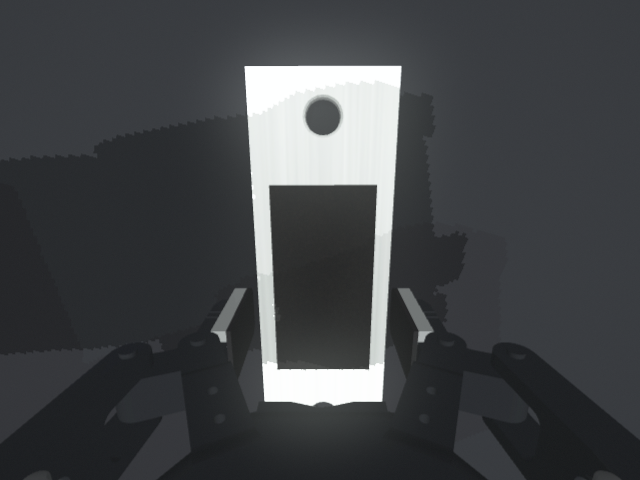

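```bash
python3 - <<'E'
from h import *
f=grab("wrist");P=f["P"];print(f["xyz"])
for u,v in[(244,293),(235,310),(225,330),(216,340),(240,330),(248,330),(246,350),(230,345),(402,293),(412,310),(405,330),(400,350),(320,250),(255,250)]: print(u,v,P[v,u].round(4),f["z_map"][v,u].round(4))
E
```

```text
[0.44622169 0.42397026 0.17322792]
244 293 [0.4333 0.3561 0.045 ] 0.1404
235 310 [0.4331 0.356  0.0591] 0.1269
225 330 [0.433  0.3556 0.0722] 0.1145
216 340 [0.4322 0.3573 0.0807] 0.1058
240 330 [0.4368 0.3497 0.061 ] 0.1271
248 330 [0.4389 0.3424 0.0486] 0.1412
246 350 [0.4405 0.3371 0.0542] 0.1373
230 345 [0.4359 0.3511 0.0729] 0.1152
402 293 [0.4944 0.3747 0.0458] 0.1395
412 310 [0.4951 0.3747 0.0594] 0.1264
405 330 [0.4936 0.3684 0.0639] 0.1237
400 350 [0.4971 0.357  0.0585] 0.1323
320 250 [0.4605 0.3721 0.0126] 0.1693
255 250 [0.43   0.3629 0.0123] 0.1696
```

```bash
python3 - <<'E'
from h import *
f=grab("scene");save(f,"s3.png",(400,160,560,320),4)
P=f["P"]; d=np.abs(P[...,:2]-[.467,.354]).max(-1)<.08
v,u=np.nonzero(d&(P[...,2]>.016)); z=P[v,u,2]; print(u.min(),u.max(),v.min(),v.max(),np.sort(z)[:40:4].round(3))
for a in range(16,100,6):
    m=(z*1000>=a)&(z*1000<a+6); print(a,m.sum(),P[v[m],u[m]].mean(0).round(3) if m.any() else "")
E
```

```text
453 550 90 306 [0.016 0.016 0.017 0.036 0.037 0.039 0.04  0.041 0.042 0.044]
16 12 [0.463 0.371 0.017]
22 0 
28 0 
34 14 [0.479 0.357 0.038]
40 19 [0.477 0.354 0.043]
46 33 [0.496 0.362 0.049]
52 27 [0.501 0.364 0.055]
58 26 [0.504 0.366 0.061]
64 22 [0.488 0.358 0.067]
70 0 
76 4 [0.456 0.339 0.081]
82 34 [0.515 0.366 0.086]
88 52 [0.522 0.371 0.091]
94 27 [0.517 0.366 0.097]
```

View pics/s3.png

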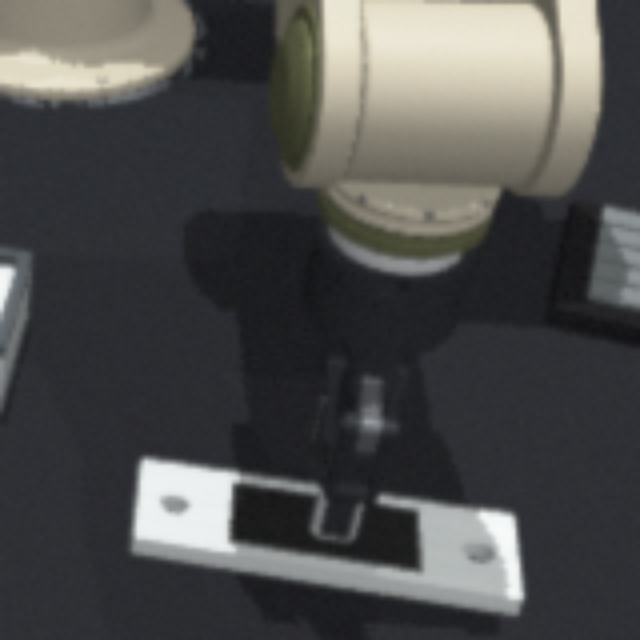

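The images show the fingertips about 40 mm above the bench while the reported TCP z is about 0, so the real tips sit roughly 40 mm behind the stated TCP. I reopen and go down using force feedback.

Emit:
step_arm([
  [0,0,0,0],
  [0,0,0,0],
  [0,0,0,0],
  [0,0,0,0],
  [0,0,0.2,0],
  [0,0,0.2,0],
  [0,0,0.2,0],
  [0,0,0,0],
], claw=77)

```text
clock: 6.78
eef_pos: [0.4657, 0.3537, -0.0274]
tcp_rot: [-0.001, 0.598, 0.801, -0.002]
wrist_force: [0.2, 0.6, -0.7]
finger_gap: 0.0768
grip_force: 0.0
```

Emit:
step_arm([
  [0,0,0.05,0],
  [0,0,0.05,0],
  [0,0,0,0],
])

```text
clock: 7.03
eef_pos: [0.4669, 0.3543, -0.0294]
tcp_rot: [-0.0, 0.598, 0.801, -0.0]
wrist_force: [-1.6, 0.5, -0.7]
finger_gap: 0.077
grip_force: 0.0
```

```bash
python3 - <<'E'
from h import *
go(.4665,.3553,-.036,106.6)
f=grab("wrist");P=f["P"];print(f["xyz"])
I=f["image"].astype(int).sum(-1)
# finger front edges: points within window in tool frame
p,M,a,s=pose(); Q=(P-p)@M
m=(np.abs(Q[...,1])>.028)&(np.abs(Q[...,1])<.062)&(np.abs(Q[...,0])<.02)&(P[...,2]<.06)
q=P[m];qq=Q[m]; 
for sgn in(1,-1):
    k=(np.sign(qq[:,1])==sgn)&(q[:,2]>.004); print(sgn,k.sum(),np.sort(q[k,2])[:20].round(4), qq[k].mean(0).round(4))
E
```

```text
at [ 0.4669  0.3543 -0.0294] yaw 106.50 tilt [-2.e-04 -1.e-04 -1.e+00] F [-1.6  0.5 -0.7] gap 0.0770 t 7.0
units dx 0.027 dy -0.001 dz 0.166 roll -0.022
[0.44619733 0.42395461 0.14493946]
1 5153 [0.0104 0.0108 0.0108 0.0108 0.0108 0.0109 0.0109 0.0109 0.011  0.011
 0.0111 0.0111 0.0111 0.0111 0.0111 0.0111 0.0111 0.0112 0.0112 0.0112] [ 0.0056  0.0402 -0.0638]
-1 5042 [0.0105 0.0108 0.0108 0.0109 0.011  0.011  0.011  0.011  0.011  0.011
 0.0111 0.0111 0.0111 0.0111 0.0112 0.0112 0.0112 0.0112 0.0112 0.0112] [ 0.0055 -0.0407 -0.0639]
```

Emit:
step_arm([
  [0.02,0,0.1,0],
  [0,0,0.1,0],
  [0,0,0,0],
])

```text
clock: 7.33
eef_pos: [0.4662, 0.3549, -0.038]
tcp_rot: [-0.0, 0.598, 0.801, -0.001]
wrist_force: [0.6, 0.9, 0.1]
finger_gap: 0.0771
grip_force: 0.0
```

Emit:
step_arm([
  [0,0,0.05,0],
  [0,0,0.05,0],
  [0,0,0,0],
])

```text
clock: 7.58
eef_pos: [0.4668, 0.3551, -0.041]
tcp_rot: [0.0, 0.598, 0.801, 0.0]
wrist_force: [0.0, 0.4, 0.1]
finger_gap: 0.0766
grip_force: 0.0
```

```bash
python3 - <<'E'
from h import *
go(.4665,.3553,-.036,106.6)
f=grab("wrist");P=f["P"]
p,M,a,s=pose(); Q=(P-p)@M
for lo,hi in((.036,.062),(-.062,-.036)):
    m=(Q[...,1]>lo)&(Q[...,1]<hi)&(np.abs(Q[...,0])<.02)&(P[...,2]<.06)&(P[...,2]>.003); print(m.sum(),np.sort(P[m][:,2])[:60:6].round(4))
E
```

```text
at [ 0.4668  0.3551 -0.041 ] yaw 106.50 tilt [ 1.e-04  1.e-04 -1.e+00] F [0.  0.4 0.1] gap 0.0766 t 7.6
units dx 0.006 dy -0.005 dz -0.126 roll -0.022
9508 [0.0031 0.0033 0.0034 0.0037 0.0039 0.004  0.0043 0.0044 0.0045 0.0046]
9420 [0.003  0.0033 0.0035 0.0037 0.0041 0.0043 0.0044 0.0046 0.0048 0.0049]
```

Emit:
step_arm([
  [0,0,0,0],
  [0,0,0,0],
  [0,0,0,0],
  [0,0,0,0],
  [0,0,0,0],
  [0,0,0,0],
  [0,0,0,0],
], claw=55)

```text
clock: 8.22
eef_pos: [0.4689, 0.3561, -0.0372]
tcp_rot: [0.001, 0.598, 0.801, 0.003]
wrist_force: [-3.1, -2.2, 28.6]
finger_gap: 0.0644
grip_force: 82.0
```

Gripped: the gap stopped at 64 mm with an 82 N grip. Now I lift.

Emit:
step_arm([
  [0,0,-0.2,0],
  [0,0,-0.4,0],
  [0,0,-0.5,0],
  [0,0,-0.5,0],
  [0,0,-0.5,0],
  [0,0,-0.5,0],
  [0,0,-0.4,0],
  [0,0,-0.2,0],
  [0,0,0,0],
  [0,0,0,0],
])

```text
clock: 9.05
eef_pos: [0.4662, 0.3549, 0.086]
tcp_rot: [-0.0, 0.598, 0.801, -0.001]
wrist_force: [-0.1, 0.0, -4.4]
finger_gap: 0.0642
grip_force: 69.2
```

```bash
python3 - <<'E'
from h import *
f=grab("top");P=f["P"];z=P[...,2];I=f["image"]
b=blob((z>.03)&(z<.07)&(I.min(-1)>120),270,290); print(rect(P,b)); 
c=blob((z>.03)&(z<.07)&(I.min(-1)>120),346,262); print(rect(P,c))
for u,v in[(282,282),(336,268)]: print(hole(f,u,v,.048,r=6))
w=grab("wrist")
print(hole(w,322,116,.122)); 
save(f,"t4.png",(250,230,370,320),5)
go(.44,.037,.07,102.5)
E
```

```text
(array([421.5, 117.3]), array([421.8, 117.2]), array([84.9, 50.5]), 13.5, 47.9, 524)
(array([459.9, -45.4]), array([460. , -45.4]), array([85.2, 52.3]), 13.2, 47.8, 530)
(array([422.5, 114.2]), (np.float64(281.5), np.float64(282.0), np.int32(26)))
(array([458.9, -42. ]), (np.float64(336.0), np.float64(268.5), np.int32(26)))
(array([444.6, 428.8]), (np.float64(323.5), np.float64(123.1), np.int32(415)))
at [0.4659 0.3547 0.0853] yaw 106.50 tilt [-0.0025 -0.0012 -1.    ] F [ 0.7  0.  -4.5] gap 0.0649 t 9.2
units dx -7.614 dy -2.352 dz 0.383 roll 0.872
```

View pics/t4.png

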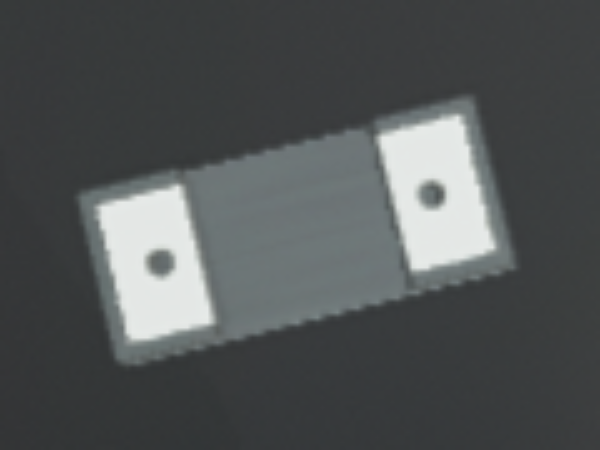

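Emit:
step_arm([
  [0,0,0,0.37],
  [0,0,0,0.37],
  [-0.25,-0.08,0,0],
  [-0.48,-0.15,0,0],
  [-0.48,-0.15,0,0],
  [-0.48,-0.15,0,0],
  [-0.48,-0.15,0,0],
  [-0.48,-0.15,0,0],
  [-0.48,-0.15,0,0],
  [-0.48,-0.15,0,0],
])

```text
clock: 9.98
eef_pos: [0.4546, 0.2026, 0.0862]
tcp_rot: [-0.0, 0.621, 0.783, -0.001]
wrist_force: [0.3, -0.0, -3.6]
finger_gap: 0.0641
grip_force: 69.1
```

Emit:
step_arm([
  [-0.48,-0.15,0,0],
  [-0.48,-0.15,0,0],
  [-0.48,-0.15,0,0],
  [-0.48,-0.15,0,0],
  [-0.48,-0.15,0,0],
  [-0.48,-0.15,0,0],
  [-0.48,-0.15,0,0],
  [-0.48,-0.17,0,0],
  [-0.2,-0.07,0,0],
  [0,0,0,0],
])

```text
clock: 10.82
eef_pos: [0.4413, 0.0336, 0.0865]
tcp_rot: [-0.0, 0.623, 0.783, -0.0]
wrist_force: [0.4, 1.1, -3.8]
finger_gap: 0.0643
grip_force: 69.1
```

Emit:
step_arm([
  [0,0,0.3,0],
  [0,0,0.3,0],
  [0,0,0.2,0],
  [0,0,0,0],
  [0,0,0,0],
])

```text
clock: 11.23
eef_pos: [0.4416, 0.0355, 0.0548]
tcp_rot: [-0.0, 0.622, 0.783, -0.0]
wrist_force: [1.2, -0.0, -3.2]
finger_gap: 0.0645
grip_force: 69.0
```

```bash
python3 - <<'E'
from h import *
go(.4407,.0361,.02,103.1)
f=grab("wrist");save(f,"w5.png")
P=f["P"];z=P[...,2]
p,M,a,s=pose();Q=(P-p)@M; m=(z>.08)&(z<.13)&(np.abs(Q[...,1])<.045)&(Q[...,0]>.02)
print(rect(P,m)); print(np.nanmedian(z[140:180,322]))
E
```

```text
at [0.4416 0.0355 0.0548] yaw 103.15 tilt [-8.e-04  2.e-04 -1.e+00] F [ 1.2 -0.  -3.2] gap 0.0645 t 11.2
units dx 0.019 dy -0.019 dz 0.869 roll 0.010
(array([427.6,  93.8]), array([426.9,  96.7]), array([80.3, 66.7]), -76.8, 104.6, 41349)
0.10441179032741696
```

View pics/w5.png

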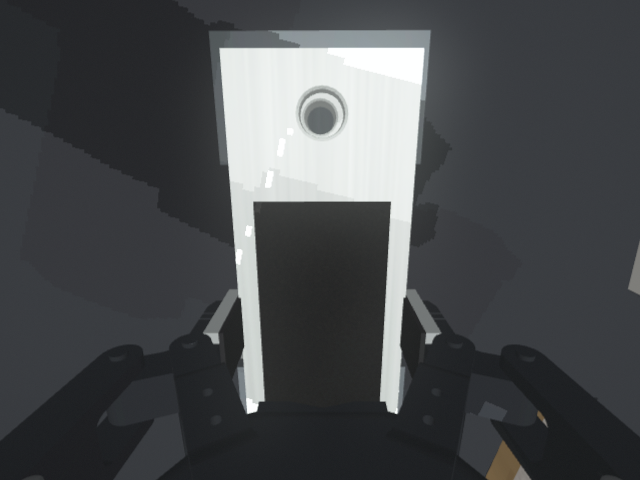

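The plate hangs over the dock, and the dock hole at (320,121) shows through the carrier hole at (322,113). I lower it to a few mm above and check the alignment.

Emit:
step_arm([
  [0.02,-0.02,0.2,0],
  [0,0,0.3,0],
  [0,0,0.3,0],
  [0,0,0.12,0],
  [0,0,0,0],
  [0,0,0,0],
])

```text
clock: 11.78
eef_pos: [0.441, 0.0357, 0.0183]
tcp_rot: [0.0, 0.622, 0.783, 0.0]
wrist_force: [-0.1, 0.2, -3.4]
finger_gap: 0.0647
grip_force: 69.0
```

```bash
python3 - <<'E'
from h import *
go(.4407,.0361,.0103,103.1)
f=grab("wrist");save(f,"w6.png",(190,10,450,210),3)
P=f["P"];z=P[...,2]
p,M,a,s=pose();Q=(P-p)@M; m=(z>.055)&(z<.075)&(np.abs(Q[...,1])<.037)&(Q[...,0]>.02)
print(rect(P,m), np.nanmedian(z[140:180,322]))
E
```

```text
at [0.441  0.0357 0.0183] yaw 103.11 tilt [ 2.e-04 -0.e+00 -1.e+00] F [-0.1  0.2 -3.4] gap 0.0647 t 11.8
units dx 0.011 dy -0.005 dz 0.200 roll 0.003
(array([425.7, 102.5]), array([425., 103.]), array([97.3, 74. ]), -76.8, 68.0, 47208) 0.06808859409537191
```

View pics/w6.png

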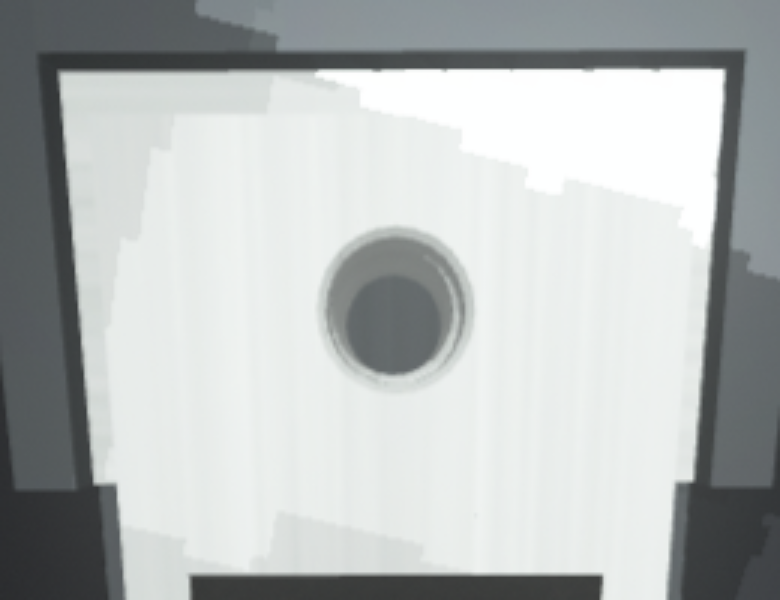

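The lip gaps are even on both sides and the holes are concentric. Setting it down.

Emit:
step_arm([
  [0,0,0.08,0],
  [0,0,0.07,0],
  [0,0,0.05,0],
  [0,0,0,0],
  [0,0,0,0],
])

```text
clock: 12.25
eef_pos: [0.441, 0.0357, 0.0107]
tcp_rot: [0.0, 0.622, 0.783, 0.0]
wrist_force: [-4.3, 0.1, 5.8]
finger_gap: 0.0643
grip_force: 70.3
```

```bash
python3 - <<'E'
from h import *
go(.4407,.0361,.0103,103.1)
f=grab("wrist");save(f,"w7.png",(190,10,450,210),3)
z=f["P"][...,2];print(np.nanmedian(z[140:180,322]))
E
```

```text
at [0.441  0.0357 0.0107] yaw 103.11 tilt [ 6.e-04 -1.e-04 -1.e+00] F [-4.3  0.1  5.8] gap 0.0643 t 12.2
units dx 0.012 dy -0.005 dz 0.010 roll 0.002
0.06040390498715338
```

View pics/w7.png

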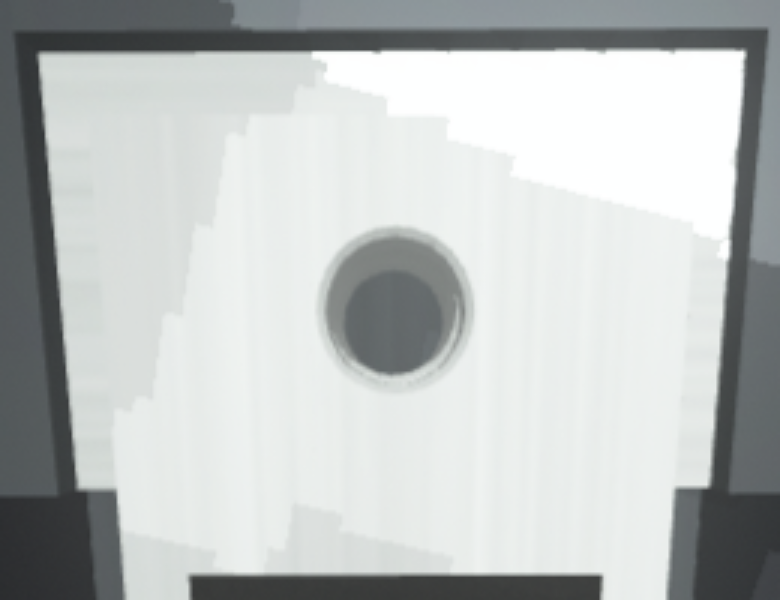

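The plate is seated with its top at z=0.060. I release, lift, and head for the pins.

Emit:
step_arm([
  [0,0,0,0],
  [0,0,0,0],
  [0,0,0,0],
  [0,0,-0.2,0],
  [0,0,-0.5,0],
  [0,0,-0.8,0],
  [0,0,-1,0],
  [0,0,-1,0],
  [0,0,-0.5,0],
  [0,0,0,0],
], claw=78)

```text
clock: 13.13
eef_pos: [0.4429, 0.0354, 0.1751]
tcp_rot: [0.004, 0.622, 0.783, 0.002]
wrist_force: [0.7, 0.9, -0.1]
finger_gap: 0.0778
grip_force: 0.0
```

```bash
python3 - <<'E'
from h import *
go(.665,.153,.15,104)
f=grab("wrist");save(f,"w8.png")
P=f["P"];z=P[...,2];m=(z>.054)&(z<.066);m[330:]=0
print(rect(P,m))
t=grab("top");p,M,a,s=pose();
E
```

```text
at [0.4429 0.0354 0.1751] yaw 103.12 tilt [ 0.009  -0.0017 -1.    ] F [ 0.7  0.9 -0.1] gap 0.0778 t 13.1
units dx 1.510 dy 6.098 dz 0.627 roll -0.192
(array([549.8,  66.3]), array([495.9,  69.9]), array([325.7, 224.9]), 13.4, 59.9, 28327)
```

View pics/w8.png

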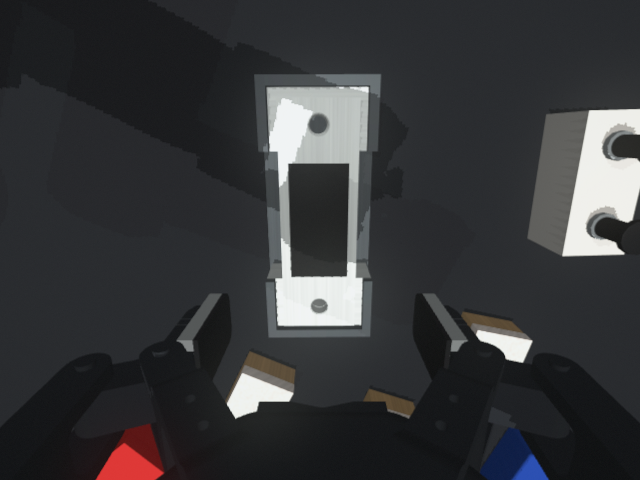

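The plate lies in the dock with its holes at (318,123) and (319,306). After the arm settles I measure them precisely, then the pin knobs.

Emit:
step_arm([
  [0,0,0,0],
  [0,0,0,0],
  [0,0,0,0],
  [0,0,0,0],
], claw=50)

```text
clock: 13.57
eef_pos: [0.4405, 0.0357, 0.1694]
tcp_rot: [-0.001, 0.622, 0.783, -0.0]
wrist_force: [-0.7, 0.4, 0.1]
finger_gap: 0.0502
grip_force: 0.0
```

```bash
python3 - <<'E'
from h import *
go(.665,.153,.15,104)
f=grab("wrist")
for u,v in[(318,123),(319,306)]: print(hole(f,u,v,.060))
P=f["P"];z=P[...,2];p,M,a,s=pose();Q=(P-p)@M
m=(np.abs(Q[...,1])<.05)&(np.abs(Q[...,1])>.018)&(np.abs(Q[...,0])<.03)&(z>.12); print("tip z rel TCP",np.sort(z[m]-p[2])[:50:10].round(4))
t=grab("top");P=t["P"];z=P[...,2]
for u,v in[(266,197),(290,190)]: print("pin",rect(P,blob((z>.075)&(z<.11),u,v)))
E
```

```text
at [0.4405 0.0357 0.1694] yaw 103.11 tilt [-1.5e-03  3.0e-04 -1.0e+00] F [-0.7  0.4  0.1] gap 0.0502 t 13.6
units dx 1.487 dy 6.154 dz 0.485 roll -0.194
(array([422.2, 114. ]), (np.float64(322.4), np.float64(125.0), np.int32(340)))
(array([459. , -42.1]), (np.float64(322.7), np.float64(310.2), np.int32(197)))
tip z rel TCP [0.0338 0.0347 0.0351 0.0355 0.0358]
pin (array([665.5, 153.2]), array([665.5, 153.2]), array([27.3, 23.2]), -4.8, 94.3, 73)
pin (array([682.5,  87.1]), array([682.5,  87. ]), array([27.1, 24.1]), 79.2, 94.2, 75)
```

Emit:
step_arm([
  [0,0,0,-0.28],
  [0.16,0.686,0,0],
  [0.16,0.686,0,0],
  [0.16,0.686,0,0],
  [0.16,0.686,0,0],
  [0.16,0.686,0,0],
  [0.16,0.686,0,0],
  [0.16,0.686,0,0],
  [0.16,0.686,0,0],
  [0.16,0.686,0,0],
])

```text
clock: 14.5
eef_pos: [0.6667, 0.1536, 0.1697]
tcp_rot: [-0.0, 0.612, 0.79, -0.0]
wrist_force: [0.5, -0.4, 0.8]
finger_gap: 0.0498
grip_force: 0.0
```

Emit:
step_arm([
  [0,0,0,0],
  [0,0,0,0],
  [0,0,0,0],
])

```text
clock: 14.75
eef_pos: [0.6652, 0.1526, 0.1697]
tcp_rot: [-0.0, 0.613, 0.79, -0.0]
wrist_force: [-0.9, -0.2, 0.3]
finger_gap: 0.0502
grip_force: 0.0
```

```bash
cat >> h.py <<'E'
def knob(f,x,y,lo=.087,hi=.11,r=.03):
    "centre of knob top (mm) near x,y (m) from the cloud's enclosing circle"
    P=f["P"];m=(np.hypot(P[...,0]-x,P[...,1]-y)<r)&(P[...,2]>lo)&(P[...,2]<hi)
    p=P[m]; k=p[p[:,2]>np.percentile(p[:,2],60)-.0025]
    c,R_=cv2.minEnclosingCircle(np.float32(k[:,:2]*1000)); return np.round(c,1),round(R_,1),np.round(k.mean(0)*1000,1),len(k)
E
python3 - <<'E'
from h import *
f=grab("wrist");save(f,"w9.png")
for x,y in[(.6655,.1532),(.6825,.087)]: print("knob",knob(f,x,y))
go(.6655,.1532,.04,104.4)
E
```

```text
knob (array([665.4, 153.7]), 13.8, array([665.3, 154. ,  95.3]), 1025)
knob (array([681.9,  87.6]), 14.5, array([682.4,  88.6,  95.2]), 837)
at [0.6651 0.1525 0.1703] yaw 104.40 tilt [-3.e-04 -1.e-04 -1.e+00] F [0.4 0.5 0.3] gap 0.0499 t 14.8
units dx 0.015 dy 0.013 dz 3.257 roll -0.000
```

Emit:
step_arm([
  [0.025,0.014,0.6,0],
  [0,0,0.6,0],
  [0,0,0.6,0],
  [0,0,0.6,0],
  [0,0,0.5,0],
  [0,0,0.28,0],
  [0,0,0,0],
  [0,0,0,0],
])

```text
clock: 15.47
eef_pos: [0.6661, 0.1537, 0.0439]
tcp_rot: [0.0, 0.613, 0.79, 0.0]
wrist_force: [1.1, 0.4, 0.5]
finger_gap: 0.05
grip_force: 0.0
```

Emit:
step_arm([
  [0,0,0,0],
  [0,0,0,0],
  [0,0,0,0],
  [0,0,0,0],
  [0,0,0,0],
  [0,0,0,0],
  [0,0,0,0],
], claw=10)

```text
clock: 16.05
eef_pos: [0.6668, 0.154, 0.045]
tcp_rot: [0.001, 0.613, 0.79, 0.001]
wrist_force: [-1.2, -0.3, 6.2]
finger_gap: 0.0249
grip_force: 58.4
```

Emit:
step_arm([
  [0,0,-0.1,0],
  [0,0,-0.2,0],
  [0,0,-0.3,0],
  [0,0,-0.4,0],
  [0,0,-0.4,0],
  [0,0,-0.4,0],
  [0,0,-0.4,0],
  [0,0,-0.3,0],
  [0,0,0,0],
  [0,0,0,0],
])

```text
clock: 16.88
eef_pos: [0.6662, 0.154, 0.1439]
tcp_rot: [0.001, 0.613, 0.79, 0.0]
wrist_force: [-0.6, 0.5, -1.2]
finger_gap: 0.0246
grip_force: 59.1
```

```bash
cat >> h.py <<'E'
def pin_state(f):
    "held pin: dark-free geometry below the fingers: mean axis xy per height slice (scene camera)"
    p,M,a,s=pose(); P=f["P"]; d=np.hypot(P[...,0]-p[0],P[...,1]-p[1])<.03
    out=[]
    for h in np.arange(.02,.16,.01):
        m=d&(P[...,2]>h)&(P[...,2]<h+.01)
        if m.sum()>4: out.append((round(h,2),int(m.sum()),((P[m].mean(0)[:2]-p[:2])*1000).round(1).tolist()))
    return out
E
python3 - <<'E'
from h import *
go(.4222,.114,.12,104.4)
s=grab("scene");save(s,"s9.png",(260,180,420,300),5)
for o in pin_state(s): print(o)
E
```

```text
at [0.6662 0.154  0.1439] yaw 104.40 tilt [ 1.4e-03  1.0e-04 -1.0e+00] F [-0.6  0.5 -1.2] gap 0.0246 t 16.9
units dx 0.548 dy -6.157 dz 0.597 roll -0.001
(np.float64(0.02), 16, [17.8, 17.0])
(np.float64(0.03), 31, [19.6, 10.9])
(np.float64(0.04), 61, [14.4, 5.3])
(np.float64(0.05), 466, [1.1, 0.8])
(np.float64(0.11), 20, [3.1, 3.0])
(np.float64(0.12), 24, [3.1, 2.3])
(np.float64(0.13), 22, [3.4, 2.9])
(np.float64(0.14), 22, [4.2, 1.9])
(np.float64(0.15), 38, [5.9, 4.5])
(np.float64(0.16), 28, [6.0, 2.6])
```

View pics/s9.png

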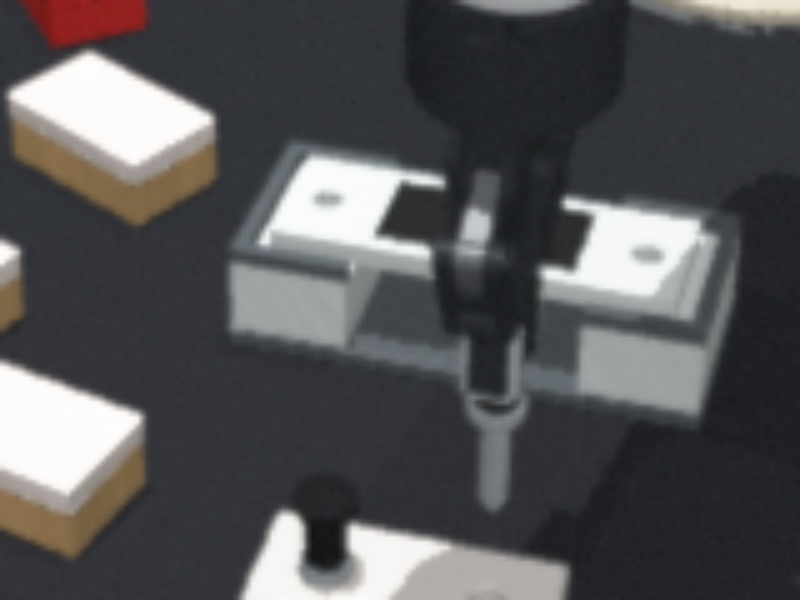

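The pin hangs vertical and clear of the holder. Carrying it over the dock's +y hole.

Emit:
step_arm([
  [0.02,-0.2,0,0],
  [0.05,-0.5,0,0],
  [0.05,-0.5,0,0],
  [0.05,-0.5,0,0],
  [0.05,-0.5,0,0],
  [0.05,-0.5,0,0],
  [0.05,-0.5,0,0],
  [0.05,-0.5,0,0],
  [0.05,-0.5,0,0],
  [0.05,-0.5,0,0],
])

```text
clock: 17.77
eef_pos: [0.4776, 0.1253, 0.142]
tcp_rot: [-0.001, 0.613, 0.79, -0.001]
wrist_force: [0.6, -0.1, -0.5]
finger_gap: 0.0247
grip_force: 59.2
```

Emit:
step_arm([
  [0.04,-0.5,0,0],
  [0.04,-0.5,0,0],
  [0,-0.46,0,0],
  [0,0,0,0],
  [0,0,0,0],
  [0,0,0,0],
])

```text
clock: 18.27
eef_pos: [0.4222, 0.1141, 0.1427]
tcp_rot: [-0.0, 0.613, 0.79, -0.0]
wrist_force: [0.1, 0.3, -1.2]
finger_gap: 0.0252
grip_force: 59.2
```

```bash
python3 - <<'E'
from h import *
go(.4222,.1142,.102,104.4)
for o in pin_state(grab("scene")): print(o)
E
```

```text
at [0.4222 0.1141 0.1427] yaw 104.38 tilt [-1.e-04  0.e+00 -1.e+00] F [ 0.1  0.3 -1.2] gap 0.0252 t 18.3
units dx 0.004 dy 0.000 dz 1.018 roll -0.004
(np.float64(0.04), 25, [-5.5, 23.0])
(np.float64(0.05), 114, [0.2, 0.2])
(np.float64(0.06), 166, [0.5, -2.7])
(np.float64(0.11), 18, [3.0, 1.8])
(np.float64(0.12), 21, [2.2, 1.8])
(np.float64(0.13), 18, [3.0, 3.2])
(np.float64(0.14), 15, [3.2, 1.8])
(np.float64(0.15), 31, [6.0, 2.7])
(np.float64(0.16), 24, [5.6, 3.2])
```

Emit:
step_arm([
  [0,0,0.3,0],
  [0,0,0.3,0],
  [0,0,0.3,0],
  [0,0,0.1,0],
  [0,0,0,0],
])

```text
clock: 18.73
eef_pos: [0.4217, 0.1141, 0.102]
tcp_rot: [-0.001, 0.613, 0.79, -0.001]
wrist_force: [0.0, 0.4, -1.0]
finger_gap: 0.0247
grip_force: 59.2
```

Emit:
step_arm([
  [0,0,0.1,0],
  [0,0,0.1,0],
  [0,0,0.1,0],
  [0,0,0,0],
])

```text
clock: 19.07
eef_pos: [0.422, 0.1141, 0.0905]
tcp_rot: [-0.0, 0.613, 0.79, 0.0]
wrist_force: [1.3, -0.4, -1.6]
finger_gap: 0.0248
grip_force: 59.2
```

Emit:
step_arm([
  [0,0,0.1,0],
  [0,0,0.1,0],
  [0,0,0,0],
])

```text
clock: 19.32
eef_pos: [0.4219, 0.1141, 0.0824]
tcp_rot: [-0.0, 0.613, 0.79, 0.0]
wrist_force: [1.4, 0.8, -2.4]
finger_gap: 0.0248
grip_force: 59.2
```

The shank is through the plate and entering the dock hole with almost no force. Continuing.

Emit:
step_arm([
  [0,0,0.1,0],
  [0,0,0.1,0],
  [0,0,0.1,0],
  [0,0,0,0],
])

```text
clock: 19.65
eef_pos: [0.4217, 0.114, 0.0702]
tcp_rot: [-0.0, 0.613, 0.79, -0.0]
wrist_force: [0.6, 0.7, -1.4]
finger_gap: 0.0248
grip_force: 59.2
```

Emit:
step_arm([
  [0,0,0.1,0],
  [0,0,0.1,0],
  [0,0,0.1,0],
  [0,0,0,0],
])

```text
clock: 19.98
eef_pos: [0.4217, 0.1141, 0.0582]
tcp_rot: [-0.0, 0.613, 0.79, -0.0]
wrist_force: [1.2, 0.3, -1.4]
finger_gap: 0.0248
grip_force: 59.2
```

Emit:
step_arm([
  [0,0,0.1,0],
  [0,0,0.07,0],
  [0,0,0,0],
  [0,0,0,0],
])

```text
clock: 20.32
eef_pos: [0.4218, 0.1141, 0.052]
tcp_rot: [-0.0, 0.613, 0.79, -0.0]
wrist_force: [1.6, 0.5, -0.8]
finger_gap: 0.025
grip_force: 59.2
```

Emit:
step_arm([
  [0,0,0.04,0],
  [0,0,0.04,0],
  [0,0,0,0],
  [0,0,0,0],
])

```text
clock: 20.65
eef_pos: [0.4222, 0.114, 0.0498]
tcp_rot: [0.0, 0.613, 0.79, 0.0]
wrist_force: [-4.1, -1.1, 12.9]
finger_gap: 0.0249
grip_force: 60.2
```

Emit:
step_arm([
  [0,0,0,0],
  [0,0,0,0],
  [0,0,0,0],
  [0,0,0,0],
  [0,0,-0.3,0],
  [0,0,-0.6,0],
  [0,0,-0.8,0],
  [0,0,-0.8,0],
  [0,0,-0.5,0],
  [0,0,0,0],
], claw=50)

```text
clock: 21.48
eef_pos: [0.4238, 0.1141, 0.1727]
tcp_rot: [0.003, 0.613, 0.79, 0.002]
wrist_force: [-0.2, -0.1, 1.1]
finger_gap: 0.0501
grip_force: 0.0
```

```bash
python3 - <<'E'
from h import *
go(.6823,.0876,.15,104.4)
w=grab("wrist"); print("wrist knob",knob(w,.422,.114)); 
t=grab("top");P=t["P"];z=P[...,2];print("pin2",rect(P,blob((z>.075)&(z<.11),290,190)))
E
```

```text
at [0.4238 0.1141 0.1727] yaw 104.40 tilt [ 0.0073 -0.     -1.    ] F [-0.2 -0.1  1.1] gap 0.0501 t 21.5
units dx -2.249 dy 6.095 dz 0.567 roll -0.000
wrist knob (array([421.1, 113.7]), 14.0, array([420.8, 114.2, 100.3]), 1036)
pin2 (array([682.5,  86.8]), array([682.4,  87.1]), array([25.5, 24.6]), 84.1, 94.6, 74)
```

Pin 1 is home, with its knob top at 0.100. Fetching pin 2.

Emit:
step_arm([
  [-0.227,0.614,0,0],
  [-0.227,0.614,0,0],
  [-0.227,0.614,0,0],
  [-0.227,0.614,0,0],
  [-0.227,0.614,0,0],
  [-0.227,0.614,0,0],
  [-0.227,0.614,0,0],
  [-0.227,0.614,0,0],
  [-0.227,0.614,0,0],
  [-0.227,0.614,0,0],
])

```text
clock: 22.42
eef_pos: [0.6829, 0.087, 0.1665]
tcp_rot: [-0.001, 0.613, 0.79, -0.001]
wrist_force: [-0.0, -0.7, 0.6]
finger_gap: 0.0502
grip_force: 0.0
```

Emit:
step_arm([
  [0,0,0,0],
  [0,0,0,0],
  [0,0,0,0],
])

```text
clock: 22.67
eef_pos: [0.6815, 0.0873, 0.1674]
tcp_rot: [-0.001, 0.613, 0.79, -0.001]
wrist_force: [0.2, 0.3, 0.3]
finger_gap: 0.0498
grip_force: 0.0
```

```bash
python3 - <<'E'
from h import *
k=knob(grab("wrist"),.6823,.0872); print(k)
go(k[0][0]/1000,k[0][1]/1000,.0435,104.4)
E
```

```text
(array([682.5,  87.8]), 13.8, array([682.4,  88.2,  95.3]), 1038)
at [0.6815 0.0874 0.1682] yaw 104.41 tilt [-1.7e-03  1.0e-04 -1.0e+00] F [-0.8 -0.5  0.3] gap 0.0498 t 22.7
units dx 0.004 dy 0.028 dz 3.117 roll 0.002
```

Emit:
step_arm([
  [0.005,0.025,0.6,0],
  [0,0,0.6,0],
  [0,0,0.6,0],
  [0,0,0.6,0],
  [0,0,0.5,0],
  [0,0,0.22,0],
  [0,0,0,0],
  [0,0,0,0],
])

```text
clock: 23.38
eef_pos: [0.6833, 0.0877, 0.0452]
tcp_rot: [0.0, 0.613, 0.79, 0.0]
wrist_force: [0.8, 0.2, -0.2]
finger_gap: 0.0498
grip_force: 0.0
```

Emit:
step_arm([
  [0,0,0,0],
  [0,0,0,0],
  [0,0,0,0],
  [0,0,0,0],
  [0,0,0,0],
  [0,0,0,0],
  [0,0,0,0],
], claw=10)

```text
clock: 23.97
eef_pos: [0.6841, 0.0875, 0.0461]
tcp_rot: [0.001, 0.613, 0.79, 0.001]
wrist_force: [-1.9, 0.2, 7.2]
finger_gap: 0.0249
grip_force: 58.4
```

Emit:
step_arm([
  [0,0,-0.1,0],
  [0,0,-0.2,0],
  [0,0,-0.3,0],
  [0,0,-0.4,0],
  [0,0,-0.4,0],
  [0,0,-0.4,0],
  [0,0,-0.4,0],
  [0,0,-0.3,0],
  [0,0,0,0],
  [0,0,0,0],
])

```text
clock: 24.8
eef_pos: [0.6835, 0.0876, 0.145]
tcp_rot: [0.001, 0.613, 0.79, 0.0]
wrist_force: [-0.3, 0.1, -1.8]
finger_gap: 0.0245
grip_force: 58.9
```

```bash
python3 - <<'E'
from h import *
go(.459,-.042,.14,104.4)
for o in pin_state(grab("scene")): print(o)
E
```

```text
at [0.6835 0.0876 0.145 ] yaw 104.40 tilt [ 0.0015 -0.     -1.    ] F [-0.3  0.1 -1.8] gap 0.0245 t 24.8
units dx -1.744 dy -6.242 dz 0.126 roll -0.001
(np.float64(0.02), 25, [26.9, 5.1])
(np.float64(0.03), 31, [24.5, 6.4])
(np.float64(0.04), 51, [14.9, 3.1])
(np.float64(0.05), 431, [1.1, 0.9])
(np.float64(0.11), 20, [3.1, 2.0])
(np.float64(0.12), 23, [3.1, 2.6])
(np.float64(0.13), 25, [3.2, 3.1])
(np.float64(0.14), 19, [3.2, 3.0])
(np.float64(0.15), 33, [6.6, 4.5])
(np.float64(0.16), 41, [5.2, 5.4])
```

Emit:
step_arm([
  [-0.06,-0.22,0,0],
  [-0.14,-0.5,0,0],
  [-0.14,-0.5,0,0],
  [-0.14,-0.5,0,0],
  [-0.14,-0.5,0,0],
  [-0.14,-0.5,0,0],
  [-0.14,-0.5,0,0],
  [-0.14,-0.5,0,0],
  [-0.14,-0.5,0,0],
  [-0.14,-0.5,0,0],
])

```text
clock: 25.68
eef_pos: [0.512, -0.0107, 0.1432]
tcp_rot: [-0.001, 0.613, 0.79, -0.0]
wrist_force: [0.8, -0.3, -0.5]
finger_gap: 0.0249
grip_force: 59.0
```

Emit:
step_arm([
  [-0.14,-0.5,0,0],
  [-0.14,-0.5,0,0],
  [-0.14,-0.5,0,0],
  [0,-0.02,0,0],
  [0,0,0,0],
  [0,0,0,0],
  [0,0,0,0],
])

```text
clock: 26.27
eef_pos: [0.4592, -0.0416, 0.1438]
tcp_rot: [-0.0, 0.613, 0.79, -0.0]
wrist_force: [0.9, -0.9, -1.3]
finger_gap: 0.0248
grip_force: 59.1
```

```bash
python3 - <<'E'
from h import *
go(.459,-.042,.102,104.4)
for o in pin_state(grab("scene")): print(o)
E
```

```text
at [ 0.4592 -0.0416  0.1438] yaw 104.42 tilt [-3.e-04  2.e-04 -1.e+00] F [ 0.9 -0.9 -1.3] gap 0.0248 t 26.3
units dx -0.009 dy -0.008 dz 1.046 roll 0.005
(np.float64(0.02), 5, [2.4, 24.8])
(np.float64(0.04), 7, [0.9, -19.6])
(np.float64(0.05), 128, [0.1, -2.9])
(np.float64(0.06), 120, [1.3, 5.9])
(np.float64(0.1), 5, [1.0, 2.3])
(np.float64(0.11), 18, [1.8, 3.9])
(np.float64(0.12), 17, [1.2, 3.8])
(np.float64(0.13), 16, [0.9, 4.9])
(np.float64(0.14), 15, [2.7, 3.4])
(np.float64(0.15), 34, [5.0, 4.4])
(np.float64(0.16), 24, [5.2, 4.5])
```

Emit:
step_arm([
  [-0.025,0.01,0.3,0],
  [0,0,0.3,0],
  [0,0,0.3,0],
  [0,0,0.13,0],
  [0,0,0,0],
])

```text
clock: 26.73
eef_pos: [0.4591, -0.0423, 0.1018]
tcp_rot: [-0.001, 0.613, 0.79, -0.0]
wrist_force: [-1.1, -0.3, -0.5]
finger_gap: 0.0249
grip_force: 59.1
```

Emit:
step_arm([
  [0,0,0.1,0],
  [0,0,0.1,0],
  [0,0,0.1,0],
  [0,0,0,0],
])

```text
clock: 27.07
eef_pos: [0.4593, -0.0426, 0.0904]
tcp_rot: [-0.0, 0.613, 0.79, -0.0]
wrist_force: [1.2, 0.4, -1.5]
finger_gap: 0.025
grip_force: 59.1
```

Emit:
step_arm([
  [0,0,0.1,0],
  [0,0,0.1,0],
  [0,0,0,0],
])

```text
clock: 27.32
eef_pos: [0.4593, -0.0427, 0.0823]
tcp_rot: [-0.0, 0.613, 0.79, -0.0]
wrist_force: [1.2, 0.8, -1.2]
finger_gap: 0.0248
grip_force: 59.1
```

Emit:
step_arm([
  [0,0,0.1,0],
  [0,0,0.1,0],
  [0,0,0.1,0],
  [0,0,0,0],
])

```text
clock: 27.65
eef_pos: [0.4591, -0.0426, 0.0701]
tcp_rot: [-0.001, 0.613, 0.79, -0.0]
wrist_force: [0.7, 0.5, -1.2]
finger_gap: 0.0249
grip_force: 59.1
```

Emit:
step_arm([
  [0,0,0.1,0],
  [0,0,0.1,0],
  [0,0,0.1,0],
  [0,0,0,0],
])

```text
clock: 27.98
eef_pos: [0.4591, -0.0426, 0.0581]
tcp_rot: [-0.001, 0.613, 0.79, -0.0]
wrist_force: [-0.2, -0.1, -0.7]
finger_gap: 0.0249
grip_force: 59.1
```

Emit:
step_arm([
  [0,0,0.1,0],
  [0,0,0.07,0],
  [0,0,0.03,0],
  [0,0,0,0],
  [0,0,0,0],
])

```text
clock: 28.4
eef_pos: [0.4595, -0.0428, 0.0512]
tcp_rot: [0.0, 0.613, 0.79, -0.0]
wrist_force: [-2.6, 0.7, 4.5]
finger_gap: 0.0247
grip_force: 59.5
```

Contact with the plate. A slight push, then release and check both knobs.

Emit:
step_arm([
  [0,0,0.03,0],
  [0,0,0,0],
  [0,0,0,0],
])

```text
clock: 28.65
eef_pos: [0.4597, -0.043, 0.0509]
tcp_rot: [0.001, 0.613, 0.79, -0.0]
wrist_force: [-6.3, 0.2, 17.5]
finger_gap: 0.0249
grip_force: 60.4
```

Emit:
step_arm([
  [0,0,0,0],
  [0,0,0,0],
  [0,0,0,0],
  [0,0,0,0],
  [0,0,-0.3,0],
  [0,0,-0.6,0],
  [0,0,-0.8,0],
  [0,0,-0.8,0],
  [0,0,-0.5,0],
  [0,0,0,0],
], claw=50)

```text
clock: 29.48
eef_pos: [0.4613, -0.0433, 0.1736]
tcp_rot: [0.003, 0.613, 0.79, 0.001]
wrist_force: [0.0, -1.3, 0.1]
finger_gap: 0.0499
grip_force: 0.0
```

Emit:
step_arm([
  [0,0,-0.5,0],
  [0,0,-0.5,0],
  [0,0,0,0],
  [0,0,0,0],
  [0,0,0,0],
], claw=85)

```text
clock: 29.9
eef_pos: [0.459, -0.0426, 0.2085]
tcp_rot: [-0.001, 0.613, 0.79, -0.0]
wrist_force: [0.7, -0.5, -0.2]
finger_gap: 0.0848
grip_force: 0.0
```

```bash
python3 - <<'E'
from h import *
w=grab("wrist"); 
for c in[(.422,.114),(.459,-.042)]:print("wrist knob",knob(w,*c))
P=w["P"];z=P[...,2];p,M,a,s=pose();Q=(P-p)@M
go(.418,-.2017,.1,77.2)
t=grab("top");P=t["P"];z=P[...,2]
for c in[(.422,.114),(.459,-.042)]:print("top knob",knob(t,*c))
m=(z>.054)&(z<.066);m=m&(np.hypot(P[...,0]-.4406,P[...,1]-.036)<.12)&(t["image"].min(-1)>0);print("plate",rect(P,m&(z>.0575)))
for u,v in[(352,202),(397,229),(440,231),(392,282),(445,281)]:
    try: print("box",rect(P,blob((z>.028)&(z<.06),u,v)))
    except Exception as e: print(u,v,e)
E
```

```text
wrist knob (array([420.6, 112.8]), 13.9, array([421.7, 109.7, 100.4]), 941)
wrist knob (array([458.1, -42.3]), 14.0, array([458. , -42.1, 100.4]), 813)
at [ 0.4589 -0.0426  0.2084] yaw 104.39 tilt [-2.1e-03  8.0e-04 -1.0e+00] F [ 0.6 -0.7  0.3] gap 0.0849 t 29.9
units dx -4.106 dy -0.117 dz 2.709 roll 5.932
top knob (array([421.6, 113.8]), 13.4, array([421.1, 113.2, 100.1]), 65)Traceback (most recent call last):
  File "<stdin>", line 7, in <module>
  File "h.py", line 50, in knob
    p=P[m]; k=p[p[:,2]>np.percentile(p[:,2],60)-.0025]
                       ~~~~~~~~~~~~~^^^^^^^^^^^
    return _quantile_unchecked(
        a, q, axis, out, overwrite_input, method, keepdims, weights)
    return _ureduce(a,
                    func=_quantile_ureduce_func,
    ...<5 lines>...
                    overwrite_input=overwrite_input,
                    method=method)
    r = func(a, **kwargs)
    result = _quantile(arr,
                       quantiles=q,
    ...<2 lines>...
                       out=out,
                       weights=wgt)
    slices_having_nans = np.isnan(arr[-1, ...])
                                  ~~~^^^^^^^^^
IndexError: index -1 is out of bounds for axis 0 with size 0
```

Both knobs read 0.1004, so both pins are home. Now the boxes, starting with the one at (418,-202).

Emit:
step_arm([
  [0,0,0,0.99],
  [0,0,0,0.99],
  [0,0,0,0.99],
  [0,0,0,0.99],
  [0,0,0,0.99],
  [0,0,0,0.98],
])

```text
clock: 30.5
eef_pos: [0.4591, -0.0427, 0.2088]
tcp_rot: [-0.001, 0.783, 0.622, -0.0]
wrist_force: [0.3, -0.5, 0.0]
finger_gap: 0.0851
grip_force: 0.0
```

Emit:
step_arm([
  [-0.513,-0.015,0.18,0],
  [-0.513,-0.015,0.18,0],
  [-0.513,-0.015,0.18,0],
  [-0.513,-0.015,0.18,0],
  [-0.513,-0.015,0.18,0],
  [-0.513,-0.015,0.18,0],
  [-0.513,-0.015,0.18,0],
  [-0.513,-0.015,0.18,0],
  [0,0,0,0],
  [0,0,0,0],
])

```text
clock: 31.33
eef_pos: [0.4179, -0.2019, 0.1512]
tcp_rot: [-0.001, 0.782, 0.623, -0.0]
wrist_force: [-0.4, -0.1, 0.1]
finger_gap: 0.0848
grip_force: 0.0
```

```bash
cat >> h.py <<'E'
def box(x,y,lo,hi,cam="wrist",r=.075):
    "rectangle of a box top near x,y (m)"
    f=grab(cam);P=f["P"];m=(np.hypot(P[...,0]-x,P[...,1]-y)<r)&(P[...,2]>lo)&(P[...,2]<hi)
    n,l,s,c=cv2.connectedComponentsWithStats(m.astype(np.uint8)); m=l==1+np.argmax(s[1:,4])
    return rect(P,m)
E
python3 - <<'E'
from h import *
b=box(.418,-.2017,.034,.045); print(b)
go(b[0][0]/1000,b[0][1]/1000,-.028,b[3] if b[3]>0 else b[3]+180)
t=grab("top");P=t["P"];z=P[...,2]
m=(z>.054)&(z<.066)&(np.hypot(P[...,0]-.4406,P[...,1]-.036)<.12);print("plate",rect(P,m))
for u,v in[(352,202),(397,229),(440,231),(445,281)]:
    print("box",rect(P,blob((z>.028)&(z<.06),u,v)))
E
```

```text
(array([ 417.6, -201.6]), array([ 418.3, -199.1]), array([99.9, 60.1]), 77.3, 40.4, 8101)
at [ 0.4182 -0.2014  0.1517] yaw 77.18 tilt [-8.e-04  1.e-03 -1.e+00] F [-0.5  0.7  0.4] gap 0.0849 t 31.4
units dx -0.009 dy -0.014 dz 4.491 roll -0.027
plate (array([440.6,  36.4]), array([440.9,  36.3]), array([231.8,  97.5]), -76.8, 59.3, 1693)
box (array([655.9, -92.4]), array([654.2, -92. ]), array([100.2,  62.2]), -88.7, 39.5, 712)
box (array([ 572.7, -219.9]), array([ 572.7, -218.7]), array([100.6,  60.8]), 82.7, 39.6, 705)
box (array([ 564.4, -346.5]), array([ 563.8, -345.8]), array([101.6,  61. ]), 84.5, 39.6, 736)Traceback (most recent call last):
  File "<stdin>", line 7, in <module>
  File "h.py", line 25, in blob
    return l==np.bincount(w).argmax()
              ~~~~~~~~~~~~~~~~~~~~~^^
ValueError: attempt to get argmax of an empty sequence
```

Emit:
step_arm([
  [-0.01,-0.014,0.7,-0.03],
  [0,0,0.7,0],
  [0,0,0.7,0],
  [0,0,0.7,0],
  [0,0,0.7,0],
  [0,0,0.6,0],
  [0,0,0.39,0],
  [0,0,0,0],
  [0,0,0,0],
])

```text
clock: 32.18
eef_pos: [0.418, -0.2014, -0.0274]
tcp_rot: [-0.0, 0.78, 0.625, -0.0]
wrist_force: [0.3, 0.4, -0.8]
finger_gap: 0.0853
grip_force: 0.0
```

Emit:
step_arm([
  [0,0,0,0],
  [0,0,0,0],
  [0,0,0,0],
  [0,0,0,0],
  [0,0,0,0],
  [0,0,0,0],
  [0,0,0,0],
], claw=50)

```text
clock: 32.77
eef_pos: [0.4185, -0.2024, -0.026]
tcp_rot: [0.001, 0.781, 0.625, 0.0]
wrist_force: [-1.4, 2.1, 8.0]
finger_gap: 0.059
grip_force: 65.5
```

Emit:
step_arm([
  [0,0,-0.2,0],
  [0,0,-0.4,0],
  [0,0,-0.5,0],
  [0,0,-0.5,0],
  [0,0,-0.5,0],
  [0,0,-0.5,0],
  [0,0,-0.5,0],
  [0,0,-0.4,0],
  [0,0,0,0],
])

```text
clock: 33.52
eef_pos: [0.419, -0.203, 0.116]
tcp_rot: [0.003, 0.781, 0.625, 0.001]
wrist_force: [0.1, 0.1, -1.5]
finger_gap: 0.0593
grip_force: 65.4
```

Emit:
step_arm([
  [0,0,0,-0.942],
  [0,0,0,-0.942],
  [0,0,0,-0.942],
  [0,0,0,-0.942],
  [0,0,0,-0.942],
  [0,0,0,-0.942],
  [0.2,0.07,0,0],
  [0.45,0.15,0,0],
  [0.45,0.15,0,0],
  [0.45,0.15,0,0],
])

```text
clock: 34.35
eef_pos: [0.4234, -0.1354, 0.112]
tcp_rot: [-0.0, 0.622, 0.783, 0.0]
wrist_force: [1.5, 0.5, -2.1]
finger_gap: 0.0591
grip_force: 65.2
```

Emit:
step_arm([
  [0.45,0.15,0,0],
  [0.45,0.15,0,0],
  [0.45,0.15,0,0],
  [0.45,0.15,0,0],
  [0.45,0.15,0,0],
  [0.45,0.15,0,0],
  [0.45,0.15,0,0],
  [0.45,0.15,0,0],
  [0.45,0.15,0,0],
  [0.05,0.04,0,0],
])

```text
clock: 35.18
eef_pos: [0.4395, 0.0382, 0.1121]
tcp_rot: [-0.001, 0.621, 0.784, 0.0]
wrist_force: [-0.4, -0.5, -1.7]
finger_gap: 0.0591
grip_force: 65.2
```

Emit:
step_arm([
  [0,0,0,0],
  [0,0,0,0],
  [0,0,0,0],
])

```text
clock: 35.43
eef_pos: [0.4401, 0.0349, 0.1124]
tcp_rot: [-0.0, 0.621, 0.784, -0.0]
wrist_force: [0.7, -1.0, -1.6]
finger_gap: 0.0589
grip_force: 65.2
```

```bash
python3 - <<'E'
from h import *
go(.4406,.036,.034,103.2)
print("held",box(.4406,.036,.165,.2,r=.08))
E
```

```text
at [0.4401 0.0349 0.1124] yaw 103.17 tilt [-3.e-04 -1.e-04 -1.e+00] F [ 0.7 -1.  -1.6] gap 0.0589 t 35.4
units dx 0.023 dy 0.017 dz 1.959 roll -0.006
held (array([437.1,  46. ]), array([436.3,  50.7]), array([96.7, 95.1]), -36.5, 178.8, 40492)
```

Emit:
step_arm([
  [0.023,0.017,0.4,0],
  [0,0,0.5,0],
  [0,0,0.5,0],
  [0,0,0.35,0],
  [0,0,0.1,0],
  [0,0,0,0],
  [0,0,0,0],
])

```text
clock: 36.07
eef_pos: [0.4412, 0.0361, 0.0391]
tcp_rot: [0.0, 0.621, 0.784, 0.0]
wrist_force: [0.3, -0.4, -2.1]
finger_gap: 0.0593
grip_force: 65.2
```

Emit:
step_arm([
  [0,0,0.06,0],
  [0,0,0.06,0],
  [0,0,0,0],
])

```text
clock: 36.32
eef_pos: [0.4412, 0.0364, 0.034]
tcp_rot: [0.001, 0.621, 0.784, 0.0]
wrist_force: [0.2, 0.0, -2.8]
finger_gap: 0.0591
grip_force: 65.4
```

Emit:
step_arm([
  [0,0,0.025,0],
  [0,0,0,0],
  [0,0,0,0],
])

```text
clock: 36.57
eef_pos: [0.4412, 0.0364, 0.034]
tcp_rot: [0.001, 0.621, 0.784, 0.0]
wrist_force: [-5.2, 0.1, 12.6]
finger_gap: 0.0591
grip_force: 67.1
```

Emit:
step_arm([
  [0,0,0,0],
  [0,0,0,0],
  [0,0,0,0],
  [0,0,-0.2,0],
  [0,0,-0.6,0],
  [0,0,-0.9,0],
  [0,0,-0.9,0],
  [0,0,-0.9,0],
  [0,0,-0.7,0],
  [0,0,0,0],
], claw=85)

```text
clock: 37.4
eef_pos: [0.443, 0.0362, 0.2065]
tcp_rot: [0.004, 0.621, 0.784, 0.002]
wrist_force: [0.2, -0.0, 1.4]
finger_gap: 0.0851
grip_force: 0.0
```

Emit:
step_arm([
  [0,0,0,0],
  [0,0,0,0],
  [0,0,0,0],
])

```text
clock: 37.65
eef_pos: [0.4401, 0.0366, 0.1995]
tcp_rot: [-0.001, 0.621, 0.784, -0.001]
wrist_force: [-0.2, -0.2, -0.5]
finger_gap: 0.0853
grip_force: 0.0
```

```bash
python3 - <<'E'
from h import *
print("placed",box(.4406,.036,.094,.106,r=.064))
go(.5727,-.2198,.15,82.8)
E
```

```text
placed (array([440.4,  36.8]), array([439.7,  39.7]), array([100.3,  60.1]), -76.8, 100.3, 8679)
at [0.4402 0.0366 0.1996] yaw 103.25 tilt [-2.5e-03  5.0e-04 -1.0e+00] F [-0.8  0.7  0.6] gap 0.0848 t 37.7
units dx -5.944 dy 4.091 dz 1.239 roll 4.462
```

Box 1 is placed at (440.4, 36.8) with yaw 103.2. Next box, at (573,-220).

Emit:
step_arm([
  [0,0,0,0.892],
  [0,0,0,0.892],
  [0,0,0,0.892],
  [0,0,0,0.892],
  [0,0,0,0.892],
])

```text
clock: 38.12
eef_pos: [0.4404, 0.0366, 0.1998]
tcp_rot: [-0.001, 0.751, 0.66, -0.001]
wrist_force: [0.5, 0.2, -0.5]
finger_gap: 0.085
grip_force: 0.0
```

Emit:
step_arm([
  [-0.594,0.409,0.124,0],
  [-0.594,0.409,0.124,0],
  [-0.594,0.409,0.124,0],
  [-0.594,0.409,0.124,0],
  [-0.594,0.409,0.124,0],
  [-0.594,0.409,0.124,0],
  [-0.594,0.409,0.124,0],
  [-0.594,0.409,0.124,0],
  [-0.594,0.409,0.124,0],
  [-0.594,0.409,0.124,0],
])

```text
clock: 38.95
eef_pos: [0.5734, -0.2208, 0.1495]
tcp_rot: [-0.001, 0.75, 0.661, -0.0]
wrist_force: [0.3, 0.4, -0.8]
finger_gap: 0.0854
grip_force: 0.0
```

Emit:
step_arm([
  [0,0,0,0],
  [0,0,0,0],
  [0,0,0,0],
])

```text
clock: 39.2
eef_pos: [0.5729, -0.2191, 0.1503]
tcp_rot: [-0.001, 0.75, 0.661, -0.0]
wrist_force: [-0.2, 0.1, -0.9]
finger_gap: 0.0848
grip_force: 0.0
```

```bash
python3 - <<'E'
from h import *
b=box(.5727,-.2198,.034,.045,r=.063); print(b)
go(b[0][0]/1000,b[0][1]/1000,-.0275,b[3] if b[3]>0 else b[3]+180)
E
```

```text
(array([ 572.4, -219.7]), array([ 572.8, -217. ]), array([99.7, 60.1]), 82.7, 40.3, 8057)
at [ 0.5731 -0.2188  0.1508] yaw 82.85 tilt [-7.e-04  7.e-04 -1.e+00] F [-0.6  0.7 -0.6] gap 0.0852 t 39.2
units dx -0.024 dy -0.014 dz 4.458 roll 0.033
```

Emit:
step_arm([
  [-0.024,-0.014,0.7,0.03],
  [0,0,0.7,0],
  [0,0,0.7,0],
  [0,0,0.7,0],
  [0,0,0.7,0],
  [0,0,0.6,0],
  [0,0,0.36,0],
  [0,0,0,0],
  [0,0,0,0],
])

```text
clock: 40.0
eef_pos: [0.5726, -0.2198, -0.0269]
tcp_rot: [-0.0, 0.751, 0.661, -0.0]
wrist_force: [0.5, -0.1, -0.2]
finger_gap: 0.0856
grip_force: 0.0
```

Emit:
step_arm([
  [0,0,0,0],
  [0,0,0,0],
  [0,0,0,0],
  [0,0,0,0],
  [0,0,0,0],
  [0,0,0,0],
  [0,0,0,0],
], claw=50)

```text
clock: 40.58
eef_pos: [0.5735, -0.2209, -0.0254]
tcp_rot: [0.001, 0.751, 0.661, 0.0]
wrist_force: [-1.6, 1.0, 7.4]
finger_gap: 0.0591
grip_force: 66.0
```

Emit:
step_arm([
  [0,0,-0.2,0],
  [0,0,-0.4,0],
  [0,0,-0.5,0],
  [0,0,-0.5,0],
  [0,0,-0.5,0],
  [0,0,-0.5,0],
  [0,0,-0.5,0],
  [0,0,-0.5,0],
  [0,0,-0.4,0],
  [0,0,0,0],
])

```text
clock: 41.42
eef_pos: [0.5739, -0.2213, 0.1368]
tcp_rot: [0.003, 0.751, 0.661, 0.001]
wrist_force: [-0.1, -0.2, -1.6]
finger_gap: 0.0592
grip_force: 65.1
```

Emit:
step_arm([
  [0,0,0,-0.89],
  [0,0,0,-0.89],
  [0,0,0,-0.89],
  [0,0,0,-0.89],
  [0,0,0,-0.89],
  [0.2,-0.05,0,0],
  [0.45,-0.11,0,0],
  [0.45,-0.11,0,0],
  [0.45,-0.11,0,0],
  [0.45,-0.11,0,0],
])

```text
clock: 42.25
eef_pos: [0.5344, -0.1456, 0.1321]
tcp_rot: [-0.001, 0.623, 0.782, -0.0]
wrist_force: [-0.8, -0.5, -0.9]
finger_gap: 0.0592
grip_force: 65.0
```

Emit:
step_arm([
  [0.45,-0.11,0,0],
  [0.45,-0.11,0,0],
  [0.45,-0.11,0,0],
  [0.45,-0.11,0,0],
  [0.45,-0.11,0,0],
  [0.45,-0.11,0,0],
  [0.45,-0.11,0,0],
  [0.45,-0.11,0,0],
  [0.45,-0.11,0,0],
  [0.45,-0.11,0,0],
])

```text
clock: 43.08
eef_pos: [0.4506, 0.0195, 0.1323]
tcp_rot: [-0.0, 0.623, 0.782, -0.0]
wrist_force: [-1.2, -0.8, -2.0]
finger_gap: 0.0592
grip_force: 65.0
```

Emit:
step_arm([
  [0.45,-0.11,0,0],
  [0.04,-0.05,0,0],
  [0,0,0,0],
  [0,0,0,0],
  [0,0,0,0],
])

```text
clock: 43.5
eef_pos: [0.4415, 0.0354, 0.1326]
tcp_rot: [0.0, 0.623, 0.783, -0.0]
wrist_force: [0.2, 0.6, -2.1]
finger_gap: 0.0588
grip_force: 65.0
```

```bash
python3 - <<'E'
from h import *
go(.4404,.0366,.0745,103.2)
P=grab("wrist")["P"]; print("held top z",np.nanmedian(P[150:260,300:340,2]))
E
```

```text
at [0.4415 0.0354 0.1326] yaw 103.00 tilt [ 1.e-04 -1.e-04 -1.e+00] F [ 0.2  0.6 -2.1] gap 0.0588 t 43.5
units dx 0.035 dy -0.019 dz 1.453 roll -0.045
held top z 0.19283374667101946
```

Emit:
step_arm([
  [0.035,-0.019,0.4,-0.045],
  [0,0,0.5,0],
  [0,0,0.25,0],
  [0,0,0.05,0],
  [0,0,0,0],
  [0,0,0,0],
])

```text
clock: 44.05
eef_pos: [0.4407, 0.0368, 0.0853]
tcp_rot: [0.0, 0.621, 0.784, 0.0]
wrist_force: [-0.5, 0.1, -2.4]
finger_gap: 0.0589
grip_force: 65.0
```

```bash
python3 - <<'E'
from h import *
go(.4404,.0366,.0745,103.2)
f=grab("wrist");P=f["P"]; print("z col",[(v,P[v,322].round(4).tolist()) for v in range(60,400,30)])
s=grab("scene")["P"]; p=pose()[0]; m=(np.hypot(s[...,0]-p[0],s[...,1]-p[1])<.062)&(s[...,2]>.06)&(s[...,2]<.17)
h,e=np.histogram(s[m][:,2],np.arange(.06,.17,.005)); print(list(zip(e.round(3),h)))
E
```

```text
at [0.4407 0.0368 0.0853] yaw 103.24 tilt [ 9.e-04 -2.e-04 -1.e+00] F [-0.5  0.1 -2.4] gap 0.0589 t 44.0
units dx -0.003 dy -0.009 dz 0.269 roll 0.009
z col [(60, [0.4151, 0.1446, 0.0572]), (90, [0.4197, 0.1254, 0.1003]), (120, [0.4225, 0.1136, 0.1012]), (150, [0.4254, 0.1013, 0.0997]), (180, [0.4293, 0.0846, 0.0688]), (210, [0.4292, 0.0852, 0.1508]), (240, [0.4315, 0.0754, 0.1506]), (270, [0.434, 0.0648, 0.1499]), (300, [0.4366, 0.054, 0.1501]), (330, [0.4392, 0.0429, 0.1507]), (360, [0.4421, 0.0305, 0.1504]), (390, [0.4449, 0.0186, 0.1515])]
[(np.float64(0.06), np.int64(138)), (np.float64(0.065), np.int64(70)), (np.float64(0.07), np.int64(83)), (np.float64(0.075), np.int64(75)), (np.float64(0.08), np.int64(71)), (np.float64(0.085), np.int64(73)), (np.float64(0.09), np.int64(74)), (np.float64(0.095), np.int64(134)), (np.float64(0.1), np.int64(139)), (np.float64(0.105), np.int64(1)), (np.float64(0.11), np.int64(63)), (np.float64(0.115), np.int64(65)), (np.float64(0.12), np.int64(70)), (np.float64(0.125), np.int64(86)), (np.float64(0.13), np.int64(87)), (np.float64(0.135), np.int64(71)), (np.float64(0.14), np.int64(86)), (np.float64(0.145), np.int64(144)), (np.float64(0.15), np.int64(355)), (np.float64(0.155), np.int64(24)), (np.float64(0.16), np.int64(4)), (np.float64(0.165), np.int64(12))]
```

Emit:
step_arm([
  [0,0,0.08,0],
  [0,0,0.08,0],
  [0,0,0.07,0],
  [0,0,0,0],
  [0,0,0,0],
])

```text
clock: 44.57
eef_pos: [0.4401, 0.0372, 0.0753]
tcp_rot: [-0.0, 0.621, 0.784, -0.0]
wrist_force: [-0.3, -0.6, -1.6]
finger_gap: 0.0594
grip_force: 65.0
```

Emit:
step_arm([
  [0,0,0.04,0],
  [0,0,0,0],
  [0,0,0,0],
])

```text
clock: 44.82
eef_pos: [0.4404, 0.0372, 0.0746]
tcp_rot: [0.0, 0.621, 0.784, 0.0]
wrist_force: [-3.1, 0.7, 6.5]
finger_gap: 0.0592
grip_force: 66.1
```

Emit:
step_arm([
  [0,0,0,0],
  [0,0,0,0],
  [0,0,0,0],
  [0,0,-0.2,0],
  [0,0,-0.6,0],
  [0,0,-0.8,0],
  [0,0,-0.8,0],
  [0,0,-0.8,0],
  [0,0,-0.6,0],
  [0,0,-0.2,0],
], claw=85)

```text
clock: 45.65
eef_pos: [0.4413, 0.037, 0.238]
tcp_rot: [0.003, 0.621, 0.784, 0.002]
wrist_force: [-0.2, 0.5, -0.2]
finger_gap: 0.0851
grip_force: 0.0
```

Emit:
step_arm([
  [0,0,0,0],
  [0,0,0,0],
  [0,0,0,0],
  [0,0,0,0],
])

```text
clock: 45.98
eef_pos: [0.4396, 0.0372, 0.2325]
tcp_rot: [-0.001, 0.621, 0.784, -0.001]
wrist_force: [-0.8, 0.1, 0.6]
finger_gap: 0.0848
grip_force: 0.0
```

```bash
python3 - <<'E'
from h import *
print("placed",box(.4406,.036,.134,.146,r=.064))
go(.5644,-.3469,.15,84.3)
E
```

```text
placed (array([439.6,  38.1]), array([439. ,  40.7]), array([99.6, 60.2]), -76.6, 140.3, 9067)
at [0.4397 0.0372 0.2327] yaw 103.28 tilt [-2.3e-03  4.0e-04 -1.0e+00] F [-0.1  0.6  0.1] gap 0.0850 t 46.0
units dx -9.246 dy 4.055 dz 2.069 roll 4.140
```

Emit:
step_arm([
  [0,0,0,0.828],
  [0,0,0,0.828],
  [0,0,0,0.828],
  [0,0,0,0.828],
  [0,0,0,0.828],
])

```text
clock: 46.45
eef_pos: [0.4399, 0.0372, 0.2331]
tcp_rot: [-0.001, 0.742, 0.67, -0.0]
wrist_force: [-0.0, -0.7, 0.1]
finger_gap: 0.0852
grip_force: 0.0
```

Emit:
step_arm([
  [-0.77,0.338,0.172,0],
  [-0.77,0.338,0.172,0],
  [-0.77,0.338,0.172,0],
  [-0.77,0.338,0.172,0],
  [-0.77,0.338,0.172,0],
  [-0.77,0.338,0.172,0],
  [-0.77,0.338,0.172,0],
  [-0.77,0.338,0.172,0],
  [-0.77,0.338,0.172,0],
  [-0.77,0.338,0.172,0],
])

```text
clock: 47.28
eef_pos: [0.5441, -0.2843, 0.1637]
tcp_rot: [-0.001, 0.741, 0.671, -0.0]
wrist_force: [0.2, 0.4, 0.5]
finger_gap: 0.0846
grip_force: 0.0
```

Emit:
step_arm([
  [-0.77,0.338,0.172,0],
  [-0.77,0.338,0.172,0],
  [0,0,0,0],
  [0,0,0,0],
  [0,0,0,0],
])

```text
clock: 47.7
eef_pos: [0.5648, -0.3461, 0.1506]
tcp_rot: [-0.001, 0.741, 0.671, 0.0]
wrist_force: [-0.2, 0.6, 0.9]
finger_gap: 0.0853
grip_force: 0.0
```

```bash
python3 - <<'E'
from h import *
b=box(.5644,-.3469,.034,.045,r=.063); print(b)
go(b[0][0]/1000,b[0][1]/1000,-.0275,b[3] if b[3]>0 else b[3]+180)
E
```

```text
(array([ 564.3, -346.8]), array([ 564.6, -343.9]), array([99.8, 60.1]), 84.1, 40.3, 8095)
at [ 0.5649 -0.3458  0.1513] yaw 84.34 tilt [-2.e-04  5.e-04 -1.e+00] F [-0.1  0.1  1. ] gap 0.0851 t 47.8
units dx -0.026 dy -0.014 dz 4.471 roll 0.053
```

Emit:
step_arm([
  [-0.026,-0.014,0.7,0.05],
  [0,0,0.7,0],
  [0,0,0.7,0],
  [0,0,0.7,0],
  [0,0,0.7,0],
  [0,0,0.6,0],
  [0,0,0.37,0],
  [0,0,0,0],
  [0,0,0,0],
])

```text
clock: 48.5
eef_pos: [0.5645, -0.3469, -0.0268]
tcp_rot: [-0.0, 0.742, 0.67, 0.0]
wrist_force: [0.4, 0.2, 0.2]
finger_gap: 0.0849
grip_force: 0.0
```

Emit:
step_arm([
  [0,0,0,0],
  [0,0,0,0],
  [0,0,0,0],
  [0,0,0,0],
  [0,0,0,0],
  [0,0,0,0],
  [0,0,0,0],
], claw=50)

```text
clock: 49.08
eef_pos: [0.5652, -0.3482, -0.0253]
tcp_rot: [0.002, 0.743, 0.67, 0.0]
wrist_force: [0.5, 1.2, 7.2]
finger_gap: 0.0595
grip_force: 66.5
```

Emit:
step_arm([
  [0,0,-0.2,0],
  [0,0,-0.4,0],
  [0,0,-0.6,0],
  [0,0,-0.7,0],
  [0,0,-0.7,0],
  [0,0,-0.7,0],
  [0,0,-0.7,0],
  [0,0,-0.6,0],
  [0,0,-0.4,0],
  [0,0,0,0],
])

```text
clock: 49.92
eef_pos: [0.5653, -0.3485, 0.1772]
tcp_rot: [0.004, 0.743, 0.67, 0.0]
wrist_force: [0.4, -0.6, -1.9]
finger_gap: 0.0594
grip_force: 65.3
```

Emit:
step_arm([
  [0,0,0,-0.834],
  [0,0,0,-0.834],
  [0,0,0,-0.834],
  [0,0,0,-0.834],
  [0,0,0,-0.834],
  [0.2,-0.02,0,0],
  [0.45,-0.04,0,0],
  [0.45,-0.04,0,0],
  [0.45,-0.04,0,0],
  [0.45,-0.04,0,0],
])

```text
clock: 50.75
eef_pos: [0.5381, -0.2703, 0.1713]
tcp_rot: [-0.001, 0.621, 0.784, -0.0]
wrist_force: [-0.1, 0.4, -2.1]
finger_gap: 0.0591
grip_force: 65.2
```

Emit:
step_arm([
  [0.45,-0.04,0,0],
  [0.45,-0.04,0,0],
  [0.45,-0.04,0,0],
  [0.45,-0.04,0,0],
  [0.45,-0.04,0,0],
  [0.45,-0.04,0,0],
  [0.45,-0.04,0,0],
  [0.45,-0.04,0,0],
  [0.45,-0.04,0,0],
  [0.45,-0.04,0,0],
])

```text
clock: 51.58
eef_pos: [0.4814, -0.0988, 0.1716]
tcp_rot: [-0.001, 0.621, 0.784, -0.0]
wrist_force: [-0.4, -0.3, -1.2]
finger_gap: 0.0593
grip_force: 65.2
```

Emit:
step_arm([
  [0.45,-0.04,0,0],
  [0.45,-0.04,0,0],
  [0.45,-0.04,0,0],
  [0.45,-0.04,0,0],
  [0.45,-0.03,0,0],
  [0.45,-0.03,0,0],
  [0.45,-0.03,0,0],
  [0.3,0,0,0],
  [0.07,0,0,0],
  [0,0,0,0],
])

```text
clock: 52.42
eef_pos: [0.44, 0.0354, 0.172]
tcp_rot: [-0.0, 0.621, 0.784, -0.0]
wrist_force: [-0.3, -0.2, -2.1]
finger_gap: 0.0593
grip_force: 65.2
```

Emit:
step_arm([
  [0,0,0,0],
  [0,0,0,0],
  [0,0,0,0],
])

```text
clock: 52.67
eef_pos: [0.4406, 0.0343, 0.1723]
tcp_rot: [-0.0, 0.622, 0.783, -0.0]
wrist_force: [-0.1, 0.7, -2.0]
finger_gap: 0.0592
grip_force: 65.2
```

```bash
cat >> h.py <<'E'
def heldtop():
    f=grab("wrist"); print("held top z minus TCP %.4f"%(np.nanmedian(f["P"][290:380,322,2])-pose()[0][2]))
E
python3 - <<'E'
from h import *
go(.4404,.0357,.1148,103.2); heldtop()
E
```

```text
at [0.4406 0.0343 0.1723] yaw 103.14 tilt [-3.e-04 -1.e-04 -1.e+00] F [-0.1  0.7 -2. ] gap 0.0592 t 52.7
units dx 0.035 dy 0.002 dz 1.439 roll -0.014
held top z minus TCP 0.0657
```

Emit:
step_arm([
  [0.035,0,0.4,0],
  [0,0,0.5,0],
  [0,0,0.35,0],
  [0,0,0.12,0],
  [0,0,0.05,0],
  [0,0,0,0],
  [0,0,0,0],
])

```text
clock: 53.3
eef_pos: [0.4407, 0.0361, 0.1165]
tcp_rot: [0.001, 0.621, 0.784, 0.0]
wrist_force: [-0.0, 0.1, -1.6]
finger_gap: 0.0593
grip_force: 65.3
```

Emit:
step_arm([
  [0,0,0.03,0],
  [0,0,0,0],
  [0,0,0,0],
])

```text
clock: 53.55
eef_pos: [0.4404, 0.0363, 0.1149]
tcp_rot: [0.0, 0.621, 0.784, 0.0]
wrist_force: [-0.1, -0.8, -2.2]
finger_gap: 0.0591
grip_force: 65.3
```

Emit:
step_arm([
  [0,0,0.025,0],
  [0,0,0,0],
  [0,0,0,0],
])

```text
clock: 53.8
eef_pos: [0.4405, 0.0363, 0.1146]
tcp_rot: [0.001, 0.621, 0.784, 0.0]
wrist_force: [-3.8, 1.9, 8.4]
finger_gap: 0.0591
grip_force: 66.5
```

Emit:
step_arm([
  [0,0,0,0],
  [0,0,0,0],
  [0,0,0,0],
  [0,0,-0.2,0],
  [0,0,-0.6,0],
  [0,0,-0.8,0],
  [0,0,-0.8,0],
  [0,0,-0.8,0],
  [0,0,-0.6,0],
  [0,0,-0.2,0],
], claw=85)

```text
clock: 54.63
eef_pos: [0.4412, 0.0362, 0.2776]
tcp_rot: [0.003, 0.621, 0.784, 0.001]
wrist_force: [-0.0, 0.3, 0.8]
finger_gap: 0.085
grip_force: 0.0
```

Emit:
step_arm([
  [0,0,0,0],
  [0,0,0,0],
  [0,0,0,0],
  [0,0,0,0],
])

```text
clock: 54.97
eef_pos: [0.4397, 0.0364, 0.2722]
tcp_rot: [-0.001, 0.621, 0.784, -0.001]
wrist_force: [-1.1, -0.4, 0.2]
finger_gap: 0.0856
grip_force: 0.0
```

```bash
python3 - <<'E'
from h import *
print("placed",box(.4406,.036,.174,.186,r=.064))
go(.4194,-.3505,.17,106.8)
E
```

```text
placed (array([439.7,  37.5]), array([439. ,  40.3]), array([99.8, 60.2]), -76.8, 180.3, 9161)
at [0.4398 0.0364 0.2724] yaw 103.19 tilt [-2.3e-03  4.0e-04 -1.0e+00] F [-0.3 -0.9 -0.2] gap 0.0849 t 55.0
units dx -9.111 dy -3.284 dz 2.559 roll -0.788
```

Three boxes are stacked. Next, the box at (419,-351).

Emit:
step_arm([
  [0,0,0,-0.788],
  [-0.76,-0.274,0.1,0],
  [-0.76,-0.274,0.2,0],
  [-0.76,-0.274,0.2,0],
  [-0.76,-0.274,0.2,0],
  [-0.76,-0.274,0.3,0],
  [-0.76,-0.274,0.3,0],
  [-0.76,-0.274,0.3,0],
  [-0.76,-0.274,0.3,0],
  [-0.76,-0.274,0.3,0],
])

```text
clock: 55.85
eef_pos: [0.4242, -0.2555, 0.1842]
tcp_rot: [-0.001, 0.596, 0.803, 0.0]
wrist_force: [-0.0, -0.1, 0.4]
finger_gap: 0.0851
grip_force: 0.0
```

Emit:
step_arm([
  [-0.76,-0.274,0.3,0],
  [-0.76,-0.274,0.3,0],
  [-0.75,-0.27,0.26,0],
  [0,0,0,0],
  [0,0,0,0],
  [0,0,0,0],
  [0,0,0,0],
])

```text
clock: 56.43
eef_pos: [0.4201, -0.3496, 0.1514]
tcp_rot: [0.0, 0.596, 0.803, 0.0]
wrist_force: [0.1, 0.7, -0.8]
finger_gap: 0.0852
grip_force: 0.0
```

```bash
python3 - <<'E'
from h import *
b=box(.4194,-.3505,.034,.045,r=.063); print(b)
go(b[0][0]/1000,b[0][1]/1000,-.0275,b[3] if b[3]>0 else b[3]+180)
E
```

```text
(array([ 418.8, -350.9]), array([ 418.1, -348.4]), array([99.9, 60.1]), -73.3, 40.3, 8011)
at [ 0.4201 -0.3496  0.1516] yaw 106.87 tilt [ 4.e-04 -4.e-04 -1.e+00] F [ 0.7 -0.7 -0.7] gap 0.0851 t 56.5
units dx -0.022 dy -0.041 dz 4.478 roll 0.038
```

Emit:
step_arm([
  [-0.022,-0.041,0.7,0.04],
  [0,0,0.7,0],
  [0,0,0.7,0],
  [0,0,0.7,0],
  [0,0,0.7,0],
  [0,0,0.6,0],
  [0,0,0.38,0],
  [0,0,0,0],
  [0,0,0,0],
])

```text
clock: 57.23
eef_pos: [0.4188, -0.3513, -0.0277]
tcp_rot: [-0.0, 0.597, 0.802, 0.0]
wrist_force: [0.8, 0.8, 0.1]
finger_gap: 0.0851
grip_force: 0.0
```

Emit:
step_arm([
  [0,0,0,0],
  [0,0,0,0],
  [0,0,0,0],
  [0,0,0,0],
  [0,0,0,0],
  [0,0,0,0],
  [0,0,0,0],
], claw=50)

```text
clock: 57.82
eef_pos: [0.4193, -0.3525, -0.0263]
tcp_rot: [0.001, 0.597, 0.802, -0.0]
wrist_force: [-0.3, 1.8, 7.6]
finger_gap: 0.0592
grip_force: 65.9
```

Emit:
step_arm([
  [0,0,-0.3,0],
  [0,0,-0.6,0],
  [0,0,-0.8,0],
  [0,0,-0.8,0],
  [0,0,-0.8,0],
  [0,0,-0.8,0],
  [0,0,-0.8,0],
  [0,0,-0.7,0],
  [0,0,-0.4,0],
  [0,0,0,0.764],
])

```text
clock: 58.65
eef_pos: [0.4191, -0.3526, 0.217]
tcp_rot: [0.004, 0.622, 0.783, -0.001]
wrist_force: [0.8, -1.2, -2.2]
finger_gap: 0.0597
grip_force: 65.4
```

Emit:
step_arm([
  [0.2,0.06,0,0],
  [0.45,0.133,0,0],
  [0.45,0.133,0,0],
  [0.45,0.133,0,0],
  [0.45,0.133,0,0],
  [0.45,0.133,0,0],
  [0.45,0.133,0,0],
  [0.45,0.133,0,0],
  [0.45,0.133,0,0],
  [0.45,0.133,0,0],
])

```text
clock: 59.48
eef_pos: [0.4281, -0.173, 0.2117]
tcp_rot: [-0.001, 0.621, 0.784, 0.0]
wrist_force: [0.0, -0.4, -2.0]
finger_gap: 0.0594
grip_force: 65.4
```

Emit:
step_arm([
  [0.45,0.133,0,0],
  [0.45,0.133,0,0],
  [0.45,0.133,0,0],
  [0.45,0.133,0,0],
  [0.45,0.133,0,0],
  [0.45,0.133,0,0],
  [0.45,0.133,0,0],
  [0.45,0.133,0,0],
  [0.45,0.133,0,0],
  [0.35,0.133,0,0],
])

```text
clock: 60.32
eef_pos: [0.4396, 0.0105, 0.2118]
tcp_rot: [-0.001, 0.621, 0.784, -0.0]
wrist_force: [0.3, -0.6, -2.5]
finger_gap: 0.0595
grip_force: 65.4
```

Emit:
step_arm([
  [0.35,0.133,0,0],
  [0.278,0.01,0,0],
  [0,0,0,0],
  [0,0,0,0],
  [0,0,0,0],
  [0,0,0,0],
])

```text
clock: 60.82
eef_pos: [0.4405, 0.0338, 0.2119]
tcp_rot: [-0.0, 0.622, 0.783, -0.0]
wrist_force: [-0.4, -0.5, -2.4]
finger_gap: 0.059
grip_force: 65.4
```

```bash
python3 - <<'E'
from h import *
go(.4404,.0355,.1548,103.2); heldtop()
E
```

```text
at [0.4405 0.0338 0.2119] yaw 103.08 tilt [-2.e-04 -2.e-04 -1.e+00] F [-0.4 -0.5 -2.4] gap 0.0590 t 60.8
units dx 0.041 dy 0.008 dz 1.428 roll -0.025
held top z minus TCP 0.0666
```

Emit:
step_arm([
  [0.04,0.005,0.4,-0.02],
  [0,0,0.5,0],
  [0,0,0.35,0],
  [0,0,0.12,0],
  [0,0,0.05,0],
  [0,0,0,0],
  [0,0,0,0],
])

```text
clock: 61.45
eef_pos: [0.4409, 0.0358, 0.1559]
tcp_rot: [0.001, 0.621, 0.784, 0.0]
wrist_force: [-0.1, -0.4, -2.0]
finger_gap: 0.0593
grip_force: 65.3
```

Emit:
step_arm([
  [0,0,0.04,0],
  [0,0,0,0],
  [0,0,0,0],
])

```text
clock: 61.7
eef_pos: [0.4406, 0.036, 0.1538]
tcp_rot: [0.0, 0.621, 0.784, 0.0]
wrist_force: [0.4, -0.5, -2.7]
finger_gap: 0.0593
grip_force: 65.3
```

Emit:
step_arm([
  [0,0,0.02,0],
  [0,0,0,0],
  [0,0,0,0],
])

```text
clock: 61.95
eef_pos: [0.4407, 0.036, 0.1537]
tcp_rot: [0.001, 0.621, 0.784, 0.0]
wrist_force: [-3.6, 1.1, 7.1]
finger_gap: 0.0591
grip_force: 66.3
```

Emit:
step_arm([
  [0,0,0,0],
  [0,0,0,0],
  [0,0,0,0],
  [0,0,-0.2,0],
  [0,0,-0.6,0],
  [0,0,-0.8,0],
  [0,0,-0.8,0],
  [0,0,-0.8,0],
  [0,0,-0.6,0],
  [0,0,-0.2,0],
], claw=85)

```text
clock: 62.78
eef_pos: [0.4413, 0.0359, 0.3169]
tcp_rot: [0.003, 0.621, 0.784, 0.002]
wrist_force: [1.0, 1.1, 0.7]
finger_gap: 0.0849
grip_force: 0.0
```

Emit:
step_arm([
  [0,0,0,0],
  [0,0,0,0],
  [0,0,0,0],
  [0,0,0,0],
])

```text
clock: 63.12
eef_pos: [0.44, 0.0361, 0.3114]
tcp_rot: [-0.001, 0.621, 0.784, -0.001]
wrist_force: [0.5, -0.6, 0.5]
finger_gap: 0.085
grip_force: 0.0
```

```bash
python3 - <<'E'
from h import *
print("placed",box(.4406,.036,.214,.226,r=.064))
go(.6555,-.0925,.15,90.5)
E
```

```text
placed (array([439.7,  37.3]), array([439.1,  40.2]), array([99.6, 60.1]), -76.7, 220.3, 9184)
at [0.4401 0.036  0.3116] yaw 103.20 tilt [-2.2e-03  4.0e-04 -1.0e+00] F [ 0.2 -0.1  0.5] gap 0.0850 t 63.2
units dx -3.261 dy 5.357 dz 4.041 roll 2.771
```

Emit:
step_arm([
  [0,0,0,0.924],
  [0,0,0,0.924],
  [0,0,0,0.923],
  [-0.362,0.595,0,0],
  [-0.362,0.595,0,0],
  [-0.362,0.595,0,0],
  [-0.362,0.595,0.2,0],
  [-0.362,0.595,0.3,0],
  [-0.362,0.595,0.4,0],
  [-0.362,0.595,0.5,0],
])

```text
clock: 64.0
eef_pos: [0.6091, -0.0647, 0.2559]
tcp_rot: [0.0, 0.704, 0.71, 0.0]
wrist_force: [0.2, 0.6, 0.8]
finger_gap: 0.0848
grip_force: 0.0
```

Emit:
step_arm([
  [-0.362,0.595,0.5,0],
  [-0.362,0.595,0.6,0],
  [0,0,0.6,0],
  [0,0,0.6,0],
  [0,0,0.34,0],
  [0,0,0,0],
  [0,0,0,0],
  [0,0,0,0],
])

```text
clock: 64.67
eef_pos: [0.6562, -0.0925, 0.1523]
tcp_rot: [0.001, 0.704, 0.71, 0.0]
wrist_force: [0.2, -0.2, 0.6]
finger_gap: 0.085
grip_force: 0.0
```

```bash
python3 - <<'E'
from h import *
b=box(.6555,-.0925,.034,.045,r=.063); print(b)
go(b[0][0]/1000,b[0][1]/1000,-.0275,b[3] if b[3]>0 else b[3]+180)
E
```

```text
(array([655.1, -92. ]), array([655.1, -89.4]), array([99.8, 60.2]), -89.2, 40.3, 8019)
at [ 0.6563 -0.0925  0.1526] yaw 90.51 tilt [ 2.2e-03 -7.0e-04 -1.0e+00] F [-0.8 -0.2  0.6] gap 0.0853 t 64.7
units dx 0.014 dy -0.030 dz 4.504 roll -0.062
```

Emit:
step_arm([
  [0.014,-0.025,0.7,-0.06],
  [0,0,0.7,0],
  [0,0,0.7,0],
  [0,0,0.7,0],
  [0,0,0.7,0],
  [0,0,0.6,0],
  [0,0,0.4,0],
  [0,0,0,0],
  [0,0,0,0],
])

```text
clock: 65.47
eef_pos: [0.6552, -0.092, -0.028]
tcp_rot: [0.0, 0.702, 0.712, 0.0]
wrist_force: [-0.2, -0.4, 1.2]
finger_gap: 0.0848
grip_force: 0.0
```

Emit:
step_arm([
  [0,0,0,0],
  [0,0,0,0],
  [0,0,0,0],
  [0,0,0,0],
  [0,0,0,0],
  [0,0,0,0],
  [0,0,0,0],
], claw=50)

```text
clock: 66.05
eef_pos: [0.6561, -0.0922, -0.0266]
tcp_rot: [0.002, 0.702, 0.712, 0.001]
wrist_force: [0.1, 0.1, 6.6]
finger_gap: 0.0598
grip_force: 66.4
```

Emit:
step_arm([
  [0,0,-0.3,0],
  [0,0,-0.7,0],
  [0,0,-0.9,0],
  [0,0,-0.9,0],
  [0,0,-0.9,0],
  [0,0,-0.9,0],
  [0,0,-0.9,0],
  [0,0,-0.8,0],
  [0,0,-0.5,0],
  [0,0,0,0],
])

```text
clock: 66.88
eef_pos: [0.6558, -0.0921, 0.2494]
tcp_rot: [0.004, 0.702, 0.712, 0.002]
wrist_force: [0.6, 0.3, -1.5]
finger_gap: 0.0591
grip_force: 65.5
```

Emit:
step_arm([
  [0,0,0,-0.902],
  [0,0,0,-0.902],
  [0,0,0,-0.902],
  [0.15,-0.16,0,0],
  [0.3,-0.31,0,0],
  [0.3,-0.31,0,0],
  [0.3,-0.31,0,0],
  [0.3,-0.31,0,0],
  [0.3,-0.31,0,0],
  [0.3,-0.31,0,0],
])

```text
clock: 67.72
eef_pos: [0.5568, -0.0337, 0.2421]
tcp_rot: [-0.001, 0.621, 0.784, -0.0]
wrist_force: [-0.1, -0.8, -1.8]
finger_gap: 0.059
grip_force: 65.4
```

Emit:
step_arm([
  [0.3,-0.31,0,0],
  [0.3,-0.31,0,0],
  [0.3,-0.31,0,0],
  [0.3,-0.31,0,0],
  [0.3,-0.31,0,0],
  [0.3,-0.31,0,0],
  [0.3,-0.31,0,0],
  [0.25,-0.3,0,0],
  [0,0,0,0],
  [0,0,0,0],
])

```text
clock: 68.55
eef_pos: [0.44, 0.0349, 0.2428]
tcp_rot: [-0.0, 0.621, 0.784, -0.0]
wrist_force: [0.9, 0.5, -2.1]
finger_gap: 0.0597
grip_force: 65.3
```

Emit:
step_arm([
  [0,0,0,0],
  [0,0,0,0],
  [0,0,0,0],
])

```text
clock: 68.8
eef_pos: [0.4409, 0.0343, 0.2428]
tcp_rot: [-0.0, 0.621, 0.783, -0.0]
wrist_force: [0.2, 0.4, -2.3]
finger_gap: 0.0595
grip_force: 65.4
```

```bash
python3 - <<'E'
from h import *
go(.4404,.0355,.195,103.2); heldtop()
E
```

```text
at [0.4409 0.0343 0.2428] yaw 103.16 tilt [-6.e-04  1.e-04 -1.e+00] F [ 0.2  0.4 -2.3] gap 0.0595 t 68.8
units dx 0.031 dy -0.006 dz 1.195 roll -0.009
held top z minus TCP 0.0670
```

Contact is expected at TCP z≈0.1933.

Emit:
step_arm([
  [0.03,-0.005,0.4,0],
  [0,0,0.4,0],
  [0,0,0.25,0],
  [0,0,0.1,0],
  [0,0,0.04,0],
  [0,0,0,0],
  [0,0,0,0],
])

```text
clock: 69.43
eef_pos: [0.4406, 0.0357, 0.1961]
tcp_rot: [0.0, 0.621, 0.784, 0.0]
wrist_force: [-0.7, 0.3, -1.1]
finger_gap: 0.0593
grip_force: 65.5
```

Emit:
step_arm([
  [0,0,0.03,0],
  [0,0,0,0],
  [0,0,0,0],
])

```text
clock: 69.68
eef_pos: [0.4403, 0.0357, 0.1946]
tcp_rot: [0.0, 0.621, 0.784, 0.0]
wrist_force: [0.6, 0.5, -2.3]
finger_gap: 0.0594
grip_force: 65.5
```

Emit:
step_arm([
  [0,0,0.02,0],
  [0,0,0,0],
  [0,0,0,0],
])

```text
clock: 69.93
eef_pos: [0.4402, 0.0358, 0.1936]
tcp_rot: [0.0, 0.621, 0.784, 0.0]
wrist_force: [-0.5, 0.6, -1.8]
finger_gap: 0.0591
grip_force: 65.5
```

Emit:
step_arm([
  [0,0,0.025,0],
  [0,0,0,0],
  [0,0,0,0],
])

```text
clock: 70.18
eef_pos: [0.4405, 0.0358, 0.1933]
tcp_rot: [0.001, 0.621, 0.784, 0.0]
wrist_force: [-2.5, 0.5, 6.4]
finger_gap: 0.0594
grip_force: 66.3
```

Emit:
step_arm([
  [0,0,0,0],
  [0,0,0,0],
  [0,0,0,0],
  [0,0,-0.2,0],
  [0,0,-0.6,0],
  [0,0,-0.7,0],
  [0,0,-0.7,0],
  [0,0,-0.7,0],
  [0,0,-0.5,0],
  [0,0,-0.2,0],
], claw=85)

```text
clock: 71.02
eef_pos: [0.4408, 0.0356, 0.3398]
tcp_rot: [0.002, 0.621, 0.784, 0.001]
wrist_force: [0.2, -0.8, 0.7]
finger_gap: 0.085
grip_force: 0.0
```

Emit:
step_arm([
  [0,0,0,0],
  [0,0,0,0],
  [0,0,0,0],
  [0,0,0,0],
  [0,0,0,0],
  [0,0,0,0],
  [0,0,0,0],
  [0,0,0,0],
])

```text
clock: 71.68
eef_pos: [0.4402, 0.0357, 0.3364]
tcp_rot: [-0.0, 0.621, 0.784, -0.0]
wrist_force: [-0.9, -0.5, 0.1]
finger_gap: 0.0854
grip_force: 0.0
```

```bash
python3 - <<'E'
from h import *
print("placed",box(.4406,.036,.254,.266,r=.064)); go(.44,.036,.3,103.2)
w=grab("wrist")
for c in[(.422,.114),(.459,-.042)]:
    try: print("knob",knob(w,*c))
    except Exception as e: print("hidden")
s=grab("scene");save(s,"s20.png",(180,100,480,340),2.5)
E
```

```text
placed (array([440.,  36.]), array([439.3,  39. ]), array([99.8, 60.1]), -76.8, 260.3, 10152)
at [0.4402 0.0357 0.3364] yaw 103.18 tilt [-1.e-04  0.e+00 -1.e+00] F [0.2 0.1 0.3] gap 0.0851 t 71.7
units dx 0.007 dy -0.003 dz 0.911 roll -0.004
knob (array([420.3, 113.6]), 13.7, array([420.4, 113.7, 100.3]), 479)
hidden
```

View pics/s20.png

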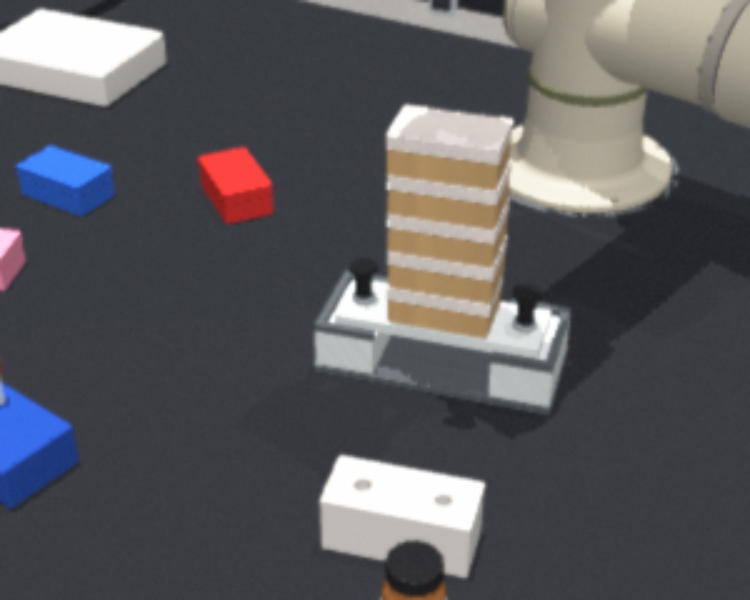

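The picture shows five boxes in one square column at about (445,220), lids up. Both pins are seated, with knobs at (363,270) and (525,300), and the holder is empty. The robot is clear, so I hand in.

```bash
python3 -c "
from station import arm
print(arm.hand_in())"
```

```text
the job is handed in; nothing more can be done
None
```

The job is handed in: the carrier plate is laid on the dock, both pins are fully home, and all five boxes are stacked squarely, lids up, in one column on the middle of the plate, done in the order asked at about 72 s of the 210 s limit. The hand-in call returned no verdict, so I don't know the judged result.

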